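# Put the grip-training kit away in the acrylic box

### The job

Put the grip-training kit away in the open acrylic box: stack the three steel weight plates in the middle of the round dish, largest at the bottom and smallest on top, each centred on the one below, and lay the grip trainer flat and lengthwise in the middle of the oblong tray. Set each piece down rather than dropping it, and leave the tape roll, the shoe polish tin and the secateurs, which are not part of the kit, where they are.

Things in the scene. Friction and masses are not known exactly. Their poses are not given: they have to be found in the camera images.
- plate_large: the largest of three flat round weight plates: dark steel disc 66 mm across and 16 mm thick with a 22 mm hole straight through its middle. Origin: centre of its underside, z up. Lies flat on the shelf; 0.3 to 0.5 kg.
- plate_medium: the middle one of three flat round weight plates: dark steel disc 54 mm across and 16 mm thick with a 22 mm hole straight through its middle. Origin: centre of its underside, z up. Lies flat on the shelf; 0.2 to 0.3 kg.
- plate_small: the smallest of three flat round weight plates: dark steel disc 42 mm across and 16 mm thick with a 22 mm hole straight through its middle. Origin: centre of its underside, z up. Lies flat on the shelf; 0.1 to 0.16 kg.
- trainer: hand grip trainer lying flat: two round orange plastic handles (24 mm thick, in a narrow V) joined by a steel coil spring; rigid. 136 mm long along x (coil at +x), 24 mm high; across its y 69 mm at the handle ends and 60 mm at the origin, narrowing to the coil. Origin: on the underside, mid-length; grip across both handles (along y) there. 0.13 to 0.2 kg.
- box: clear acrylic box, fixed: 184 mm (x) by 316 mm (y), 55 mm high, walls and floor 4 mm. The lid, hinged on the far long edge (+x), stays folded back away from the robot, up to 0.22 m high. The round dish and the oblong tray each stand in the middle of one half, 76 mm either side of the centre along y; which half varies. Origin: centre of the underside, z up.
- dish: round white plastic dish in the box, fixed: 130 mm across, 9 mm high, inside floor 3 mm above its origin, about 116 mm of flat-floored room inside a low lip that rises 6 mm above the floor. Origin: centre of its underside, 4 mm above the shelf.
- tray: oblong white plastic tray in the box, fixed: 170 mm along its x, 110 mm along its y, 9 mm high, inside 164 by 104 mm, inside floor 3 mm above its origin, lip rising 6 mm above the floor. Origin: centre of its underside, 4 mm above the shelf.
- secateurs: garden secateurs, not part of the kit: orange plastic handles like the trainer's but with steel blades instead of a coil spring; 185 mm long along its x (blades at +x), 66 mm wide over the handles, 23 mm high. Origin: on the underside near the middle of its length. Loose, to be left where it lies.
- tape: roll of black tape, not part of the kit: ring 60 mm across with a large 38 mm hole, 18 mm thick. Origin: centre of its underside. Loose, to be left where it lies.
- tin: shoe polish tin, not part of the kit: plain dark steel disc 66 mm across and 21 mm high, with no hole. Origin: centre of its underside. Loose, to be left where it lies.
Mind the look-alikes: they are no part of the job. Leave any red or yellow look-alike of the plate_large alone.

How it is judged:
By the outcome, as a careful person would: the job done as asked, in the order asked, and still so for the second after the job is handed in, with the robot touching nothing.
It also fails if it takes over 128 s, if anything falls off the work surface, if the arm or the gripper's body presses on something with over 40 N, if the wrist force passes 120 N, or if a joint passes its speed limit or range.

### The arm

A 7-joint arm with a two-finger parallel gripper is mounted at the origin on the work surface. World frame = base frame: x ahead of the robot, y to its left, z up, the work surface at z = 0. Lengths are in mm, angles in rad, forces in N, time in s.
With the tool pointing down it reaches from about 400 to 875 mm from the base axis. Payload 4.4 kg.
Tool frame: the origin (TCP) lies on the centre line of the jaws, within the pads' length; the fingertips stand 25 mm ahead of it and the grasp point (between the pads) lies 6 mm ahead of it (r.tips_ahead is the z of the fingertips in the tool frame, in mm); z points along the fingers, y is the line along which they close (so a half turn about z gives the same grasp; the last joint's range is limited). The gripper opens to 85 mm and grips with 20 to 120 N. Pads are 22 mm wide; open, the fingers measure 114 mm over their backs; the gripper's body (76 mm by 85 mm) begins 54 mm behind the grasp point. The pads swing forward as they close: fully open they stand 13 mm farther back than shut.
Start: joints at [1.076, 0.628, 0.038, 1.517, -0.027, 0.996, -0.02], TCP at [270.284, -591.155, 256.313] pointing down, gripper open.
Joint ranges: [-3.06, 3.06], [-0.37, 2.12], [-1.25, 1.32], [0.18, 2.47], [-1.1, 4.24], [0.23, 1.98], [-2.94, 2.94]. Speed limits (rad/s): [2.57, 2.57, 3.14, 3.14, 3.14, 3.14, 3.14].

### API

Orientations are given as [roll, pitch, yaw] about the fixed x, y, z axes, in that order (R = Rz(yaw) Ry(pitch) Rx(roll)).
In Python, from cell import r gives the robot as it stands. The module is installed in compiled form; this text tells all that it offers.
- The arm moves only by the tool send_rows, never from a script. Its argument "deltas" is a list of rows, each an object of numbers: "x", "y", "z": the shift along the tool's x, y, z in units of 40 mm (1.0 is 40 mm); "twist": the turn about the tool's z in units of 6 degrees (1.0 is 6 degrees). A call has 1 to 8 rows; each row is the pose to reach, as a shift and turn from the pose commanded when the call began, along the tool's axes at that moment; what a row does not reach only later rows make up. A row lasts 1/12 s, in which the tool goes at most 41.7 mm and 7.16 degrees, less where a joint would pass 70% of its speed; a pose out of reach is approached as far as the arm can. A call with a gripper value outside its range is refused whole. "fingers" is the finger opening in mm, from 0 to 85.4, set as the call begins (left out, the last holds). The fingers move at their own pace and stop on an object; the grip force is fixed at half the most. Time passes only in rows, so rows that repeat a pose let the fingers close. It gives the time, the measured TCP pose, the force, the opening and the grip force at its end, in the units of the state.
- r.get_obs(): the state, without advancing time (a new reading comes with each control period).
- r.grab_frame(name): name is "side" or "top" or "wrist"; returns a dict with "img" (384x512x3 uint8, blue, green, red), "intrinsics" (3x3 intrinsics, pixels), "dist" ([k1, k2, p1, p2, k3] as OpenCV has them; the pictures are not rectified), "rvec" (rotation vector, rad) and "tvec" (3), from world to camera coordinates, as OpenCV has them; the wrist camera has in their place "tool_from_camera" (4x4, takes a point from camera to tool coordinates, whose origin is the TCP and whose axes are the flange's). Camera axes: x right, y down, z forward; pixel columns grow to the right and rows downward; lengths in mm; the calibration is good to about 2 mm. A picture is of the moment at which its call begins: read the wrist's pose just before it. There is no depth.
- r.hand_in(): hands the job in; it is judged then, once.
The state is a dict: "t": time; "qpos": joint angles; "joint_vel": joint speeds; "effort": joint torques, N m; "eef_pos": TCP position; "tcp_rot": TCP orientation; "force": force on the tool from outside, world axes, zero at the start; "wrist_torque": the same for the moment, N m; "width": finger opening in mm; "gripper_force": force on a finger pad.
Only numpy, scipy, OpenCV 4.12 (cv2) and the standard library are available. Lean on these libraries where they do the work, as an engineer would, in place of code of your own. Each camera call takes 0.05 s, during which the arm holds its last target. There are 200 camera calls.

## Working session

There is one attempt and no reset: what is moved stays moved. The work goes in short steps, Python scripts to look and compute and a tool call to move; the robot and the scene stay as the last step left them, time stands still between calls to the robot, and variables do not carry over. Pictures are saved under pics/ and viewed, at most 17 in all, crops included, and the job is handed in when it is done.

Besides the shell and the picture viewer there is one more tool, called after ">>>" as a command line: name --argument value ..., lists and objects as JSON in quotes. send_rows: Moves the arm, as the interface text tells. Its arguments: {"type":"object","properties":{"deltas":{"type":"array"},"fingers":{"type":"number"}},"required":["deltas"]}

```bash
mkdir -p pics; cat > h.py <<'E'
import numpy as np, cv2, pickle
from cell import r
def grab(n,save):
    o=r.get_obs(); f=r.grab_frame(n); f['obs']=o
    cv2.imwrite(f'pics/{save}.png',f['img']); pickle.dump(f,open(f'pics/{save}.pkl','wb')); return f
def load(s): return pickle.load(open(f'pics/{s}.pkl','rb'))
def Rt(rpy):
    from scipy.spatial.transform import Rotation as R
    return R.from_euler('xyz',rpy).as_matrix()
def campose(f):
    if 'rvec' in f:
        R=cv2.Rodrigues(np.array(f['rvec'],float))[0]; return R.T, -R.T@np.array(f['tvec'],float).ravel()
    o=f['obs']; T=np.eye(4); T[:3,:3]=Rt(o['tcp_rot']); T[:3,3]=o['eef_pos']
    T=T@np.array(f['tool_from_camera']); return T[:3,:3],T[:3,3]
def ray(f,px,z):
    R,c=campose(f)
    p=cv2.undistortPoints(np.array(px,float).reshape(-1,1,2),np.array(f['intrinsics'],float),np.array(f['dist'],float)).reshape(-1,2)
    d=(R@np.c_[p,np.ones(len(p))].T).T
    return c+d*((z-c[2])/d[:,2])[:,None]
E
python3 - <<'E'
from h import *
o=r.get_obs(); print({k:np.round(v,3) for k,v in o.items()})
print(r.tips_ahead)
for n in['top','side','wrist']:
    f=grab(n,n+'0'); print(n,np.round(campose(f)[1]))
a=load('top0')['img'];b=load('side0')['img']
cv2.imwrite('pics/both.png',cv2.resize(a,(800,600)));cv2.imwrite('pics/sideb.png',cv2.resize(b,(800,600)))
E
```

```text
{'t': np.float64(0.0), 'qpos': array([ 1.076,  0.629,  0.038,  1.518, -0.027,  0.996, -0.02 ]), 'joint_vel': array([ 0.001, -0.   , -0.   , -0.002,  0.001,  0.002, -0.002]), 'effort': array([-1.0000e-03, -5.6340e+01,  1.2260e+00, -1.9345e+01,  1.1000e-02,
        1.1000e-02, -0.0000e+00]), 'eef_pos': array([ 270.072, -590.606,  255.378]), 'tcp_rot': array([-3.14 ,  0.   ,  0.429]), 'force': array([-0.014,  0.089, -0.054]), 'wrist_torque': array([0.013, 0.044, 0.017]), 'gripper_force': np.float64(0.0), 'width': np.float64(85.092)}
25.0
top [535. -44. 860.]
side [173. 615. 867.]
wrist [ 345. -557.  373.]
```

View pics/both.png

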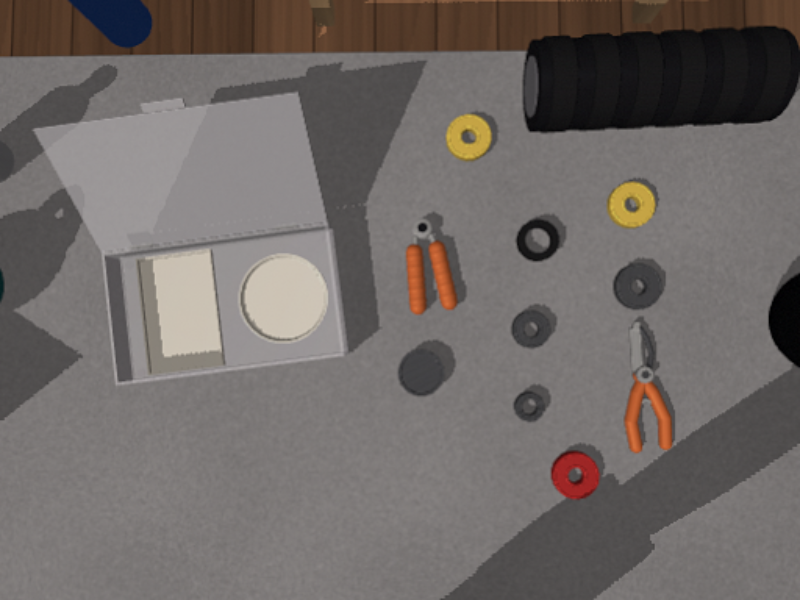

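View pics/sideb.png

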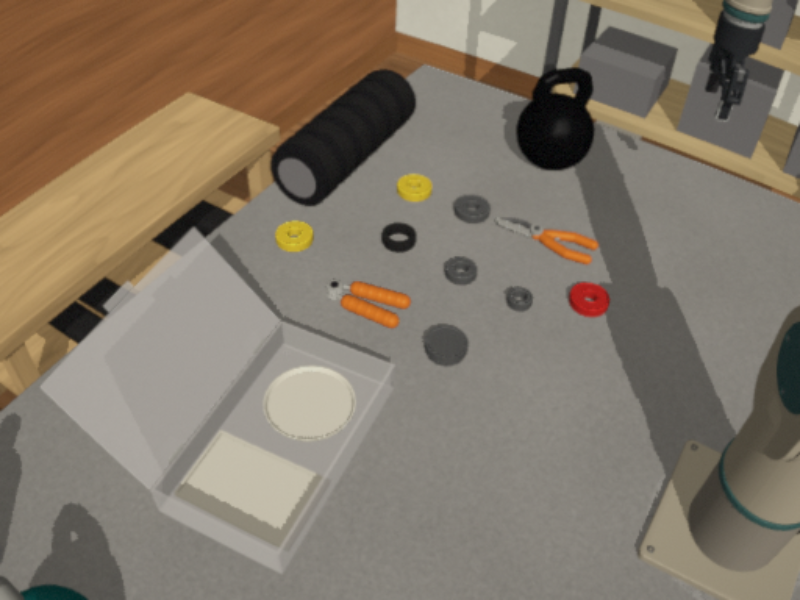

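Both views agree. Pixels below are on the 800x600 top view:

| Wanted piece | Chosen | Could be taken for it |
|---|---|---|
| plate_large | dark disc with hole (637,286) | tin, no hole (421,371); tape, big hole (538,240); yellow (469,137) and (632,204); red (575,474) |
| plate_medium | (532,327) | plate_small, tape |
| plate_small | (529,404) | plate_medium |
| trainer | coil end (432,268) | secateurs, blades (648,385) |

In the box, the dish is at (283,297) and the tray at (180,308).

```bash
python3 - <<'E'
from h import *
f=load('top0'); g=load('side0')
P={'L':(637,286,16),'M':(532,327,16),'S':(529,404,16),'tin':(421,371,21),'tape':(538,240,18),'coil':(422,229,12),'h1':(417,312,20),'h2':(449,307,20),'dish':(284,297,10),'yel':(632,204,16),'red':(575,474,16),
'sec_h1':(634,448,18),'sec_h2':(667,447,18),'sectip':(635,324,5),'box_nr':(346,353,55),'box_nl':(117,383,55),'box_fr':(329,228,55),'box_fl':(105,254,55)}
for k,(u,v,z) in P.items(): print(k,np.round(ray(f,[(u*.64,v*.64)],z)[0]))
Q={'L':(472,208,16),'M':(461,270,16),'S':(519,298,16),'dish':(309,403,10)}
for k,(u,v,z) in Q.items(): print('side',k,np.round(ray(g,[(u*.64,v*.64)],z)[0]))
im=f['img']; c=im[130:290,240:440]; cv2.imwrite('pics/crop1.png',cv2.resize(c,(800,600),interpolation=cv2.INTER_NEAREST) if 0 else cv2.resize(c,None,fx=4,fy=3.75,interpolation=cv2.INTER_CUBIC))
for k in 'L','M','S','tin': u,v,_=P[k]; print(k,im[int(v*.64)-12:int(v*.64)+13,int(u*.64)].max(1))
E
```

```text
L [ 596. -368.   16.]
M [ 538. -218.   16.]
S [ 429. -213.   16.]
tin [476. -60.  21.]
tape [ 662. -228.   18.]
coil [680. -63.  12.]
h1 [560. -55.  20.]
h2 [ 567. -100.   20.]
dish [582. 137.  10.]
yel [ 713. -364.   16.]
red [ 331. -276.   16.]
sec_h1 [ 368. -358.   18.]
sec_h2 [ 369. -405.   18.]
sectip [ 542. -369.    5.]
box_nr [503.  42.  55.]
box_nl [463. 356.  55.]
box_fr [674.  66.  55.]
box_fl [640. 376.  55.]
side L [ 593. -363.   16.]
side M [ 532. -210.   16.]
side S [ 424. -206.   16.]
side dish [581. 140.  10.]
L [ 65  66  66  65  66  65  59  64 100  96  76  77  79  81  81  81  75  68
  66  66  66  65  67  67  57]
M [ 83  68  59  65  66  67  61  65  63 103 129 116  92  80  80  81  81  78
  59  54  63  66  67  60  64]
S [125 115  91  82  60  40  63  60  60  84 101 106  90  78  80  80  81  84
  68  48  56  60  65  70 107]
tin [65 65 70 68 68 67 68 69 69 69 69 70 70 68 66 68 69 68 68 67 68 68 66 66
 68]
```

View pics/crop1.png

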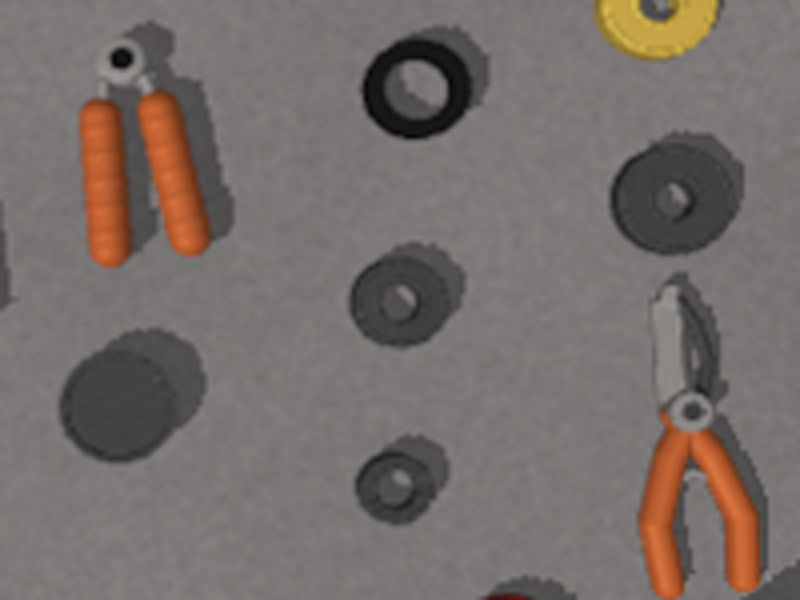

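The crop confirms it: the plates are grey discs with small holes at (675,200), (400,302) and (397,488). The tin at (118,405) has no hole, the tape at (417,88) is black with a wide hole, and the trainer at (140,170) has a coil. The secateurs are at (690,430). Next I'll move the wrist camera over the large plate.

```bash
cat >> h.py <<'E'
def go(x,y,z,yaw=None):
    o=r.get_obs(); R=Rt(o['tcp_rot']); d=R.T@(np.array([x,y,z])-o['eef_pos'])
    t=0 if yaw is None else -np.degrees(yaw-o['tcp_rot'][2])/6
    print('go',(x,y,z),'delta',np.round(d/40,3),'twist',round(t,3),'at',np.round(o['eef_pos'],1),np.round(o['tcp_rot'],4),'t',round(float(o['t']),2))
E
python3 - <<'E'
from h import *
print(np.round(load('wrist0')['tool_from_camera'],3))
go(516,-378,256,0.126)
E
```

```text
[[-0.00000e+00 -9.48000e-01 -3.20000e-01  8.25600e+01]
 [ 1.00000e+00 -0.00000e+00 -1.00000e-03  1.40000e-02]
 [ 1.00000e-03 -3.20000e-01  9.48000e-01 -1.17401e+02]
 [ 0.00000e+00  0.00000e+00  0.00000e+00  1.00000e+00]]
go (516, -378, 256) delta [ 7.802e+00 -2.282e+00 -7.000e-03] twist 2.891 at [ 270.1 -590.8  255.6] [-3.1402  0.      0.4288] t 0.15
```

>>> send_rows --deltas '[{"x":1.25,"y":-0.2,"twist":0.4},{"x":2.5,"y":-0.4,"twist":0.8},{"x":3.7,"y":-0.6,"twist":1.2},{"x":5,"y":-0.8,"twist":1.6},{"x":5.7,"y":-0.9,"twist":2.0},{"x":6.4,"y":-1.0,"twist":2.4},{"x":7,"y":-1.1,"twist":2.9},{"x":7,"y":-1.1,"twist":2.9}]'

```text
$.deltas[0]: bad value
```

```bash
python3 - <<'E'
from h import *
go(606,-368,256,0.126)
E
```

```text
go (606, -368, 256) delta [ 9.953e+00 -1.574e+00 -8.000e-03] twist 2.891 at [ 270.1 -590.8  255.6] [-3.1402  0.      0.4288] t 0.15
```

>>> send_rows --deltas '[{"x":1.0,"y":-0.2,"z":0,"twist":0.4},{"x":2.0,"y":-0.3,"z":0,"twist":0.8},{"x":3.0,"y":-0.5,"z":0,"twist":1.2},{"x":4.0,"y":-0.6,"z":0,"twist":1.6},{"x":5.0,"y":-0.8,"z":0,"twist":2.0},{"x":6.0,"y":-1.0,"z":0,"twist":2.4},{"x":6.7,"y":-1.1,"z":0,"twist":2.9},{"x":7,"y":-1.1,"z":0,"twist":2.9}]'

```text
t: 0.82
eef_pos: [512.0, -429.2, 255.7]
tcp_rot: [-3.138, -0.003, 0.131]
force: [1.3, 1.1, 0.1]
width: 85.3
gripper_force: 0.0
```

```bash
python3 - <<'E'
from h import *
go(606,-368,256,0.126)
E
```

```text
go (606, -368, 256) delta [ 2.531 -1.209  0.004] twist 0.049 at [ 512.  -429.2  255.7] [-3.1384e+00 -2.8000e-03  1.3120e-01] t 0.82
```

>>> send_rows --deltas '[{"x":0.9,"y":-0.4,"z":0,"twist":0},{"x":1.7,"y":-0.8,"z":0,"twist":0},{"x":2.3,"y":-1.1,"z":0,"twist":0},{"x":2.5,"y":-1.2,"z":0,"twist":0},{"x":2.5,"y":-1.2,"z":0,"twist":0},{"x":2.5,"y":-1.2,"z":0,"twist":0}]'

```text
t: 1.32
eef_pos: [598.6, -375.8, 255.9]
tcp_rot: [3.141, 0.002, 0.125]
force: [-0.4, -1.1, 0.1]
width: 85.0
gripper_force: 0.0
```

```bash
python3 - <<'E'
from h import *
f=grab('wrist','w1'); o=f['obs'];print(o['eef_pos'],o['tcp_rot'])
cv2.imwrite('pics/w1b.png',cv2.resize(f['img'],(800,600)))
E
```

```text
[ 598.58101216 -375.77779395  255.87002875] [3.14084709e+00 2.10457218e-03 1.24830304e-01]
```

View pics/w1b.png

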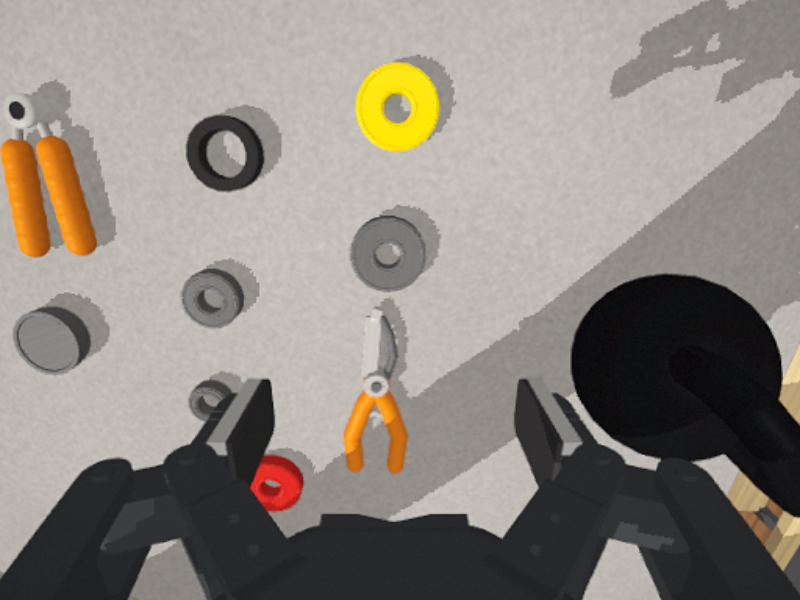

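The wrist view shows the large plate at (388,253), the medium at (213,298), the small partly hidden at (207,402) and the yellow look-alike at (397,107). I'll segment the plates.

```bash
python3 - <<'E'
from h import *
f=load('w1'); im=f['img']; g=im.max(2).astype(int)
print(g[162,215:285]); print(g[130:192,230])
for T in (112,118,124,130):
    m=((g<T)).astype(np.uint8); 
    n,l,s,c=cv2.connectedComponentsWithStats(m)
    for i in range(1,n):
        if 300<s[i,4]<4000: 
            cn=max(cv2.findContours((l==i).astype(np.uint8),cv2.RETR_EXTERNAL,cv2.CHAIN_APPROX_NONE)[0],key=len)
            e=cv2.fitEllipse(cv2.convexHull(cn)); p=ray(f,[e[0]],16)[0]
            print(T,np.round(e[0]),np.round(e[1]),s[i,4],np.round(p))
E
```

```text
[196 192 190 195 200 200 199 199 183 144 128 118 110 125 122 119 122 125
 123 121 122 120 129 117  85 121 145 143 144 145 149 149 146 146 146 146
 148 180 173 179 188 155 143 125 112 124 125 126 125 124 121 122 123 123
 136 124 100 129 144 142 146 151 152 151 147 181 197 197 194 191]
[197 199 199 199 198 195 195 196 200 202 204 203 200 201 203 179 123 105
 118 123 121 111 112 123 122 122 118 120 120 120 119 119 119 120 121 119
 121 121 123 122 124 124 124 124 104 105 117 128 137 185 197 197 196 194
 194 198 199 197 196 196 195 192]
112 [144.  98.] [47. 51.] 1347 [ 664. -230.   16.]
112 [ 34. 216.] [41. 47.] 397 [478. -64.  16.]
118 [144.  98.] [47. 52.] 1360 [ 664. -230.   16.]
118 [136. 190.] [36. 39.] 302 [ 540. -220.   16.]
118 [ 34. 216.] [40. 46.] 410 [478. -65.  16.]
124 [144.  98.] [48. 52.] 1379 [ 664. -230.   16.]
124 [248. 162.] [47. 49.] 1233 [ 599. -371.   16.]
124 [136. 190.] [37. 39.] 393 [ 539. -220.   16.]
124 [ 35. 216.] [39. 46.] 421 [479. -66.  16.]
130 [144.  98.] [48. 52.] 1400 [ 664. -230.   16.]
130 [248. 162.] [47. 49.] 1627 [ 599. -371.   16.]
130 [136. 190.] [37. 40.] 847 [ 539. -220.   16.]
130 [ 35. 216.] [39. 46.] 448 [479. -66.  16.]
```

```bash
python3 - <<'E'
from h import *
f=load('w1'); K=np.array(f['intrinsics']); print(K)
T=np.array(f['tool_from_camera'])
p=cv2.undistortPoints(np.array([[272,380],[515,380]],float).reshape(-1,1,2)*.64,K,np.array(f['dist'])).reshape(-1,2)
Z=85/(p[1,0]-p[0,0]); 
for q in p: print(T@np.r_[q*Z,Z,1])
go(599,-371,60,.126)
E
```

```text
[[273.10431216   0.         251.96937502]
 [  0.         273.10431216 189.39681028]
 [  0.           0.           1.        ]]
[  7.28069455 -42.74551674  13.6549547    1.        ]
[ 7.25740386 42.25445039 13.7259884   1.        ]
go (599, -371, 60) delta [ 0.063 -0.149  4.902] twist -0.031 at [ 597.7 -376.9  256.1] [3.1403e+00 2.4000e-03 1.2280e-01] t 1.37
```

>>> send_rows --deltas '[{"x":0,"y":-0.15,"z":0.8,"twist":0},{"x":0.05,"y":-0.15,"z":1.7,"twist":0},{"x":0.05,"y":-0.15,"z":2.6,"twist":0},{"x":0.05,"y":-0.15,"z":3.5,"twist":0},{"x":0.05,"y":-0.15,"z":4.4,"twist":0},{"x":0.05,"y":-0.15,"z":4.9,"twist":0},{"x":0.05,"y":-0.15,"z":4.9,"twist":0}]' --fingers 85

```text
t: 1.95
eef_pos: [595.3, -369.0, 55.0]
tcp_rot: [-3.137, 0.009, 0.122]
force: [-1.3, -0.1, -0.5]
width: 85.0
gripper_force: 0.0
```

```bash
python3 - <<'E'
from h import *
go(599,-371,21,.126)
f=grab('wrist','w2'); im=f['img']; print(np.round(ray(f,[(256,192)],16)))
cv2.imwrite('pics/w2b.png',cv2.resize(im,(640,480)))
E
```

```text
go (599, -371, 21) delta [0.094 0.065 0.848] twist -0.04 at [ 595.3 -369.    55. ] [-3.1366  0.0094  0.1218] t 1.95
[[ 623. -368.   16.]]
```

View pics/w2b.png

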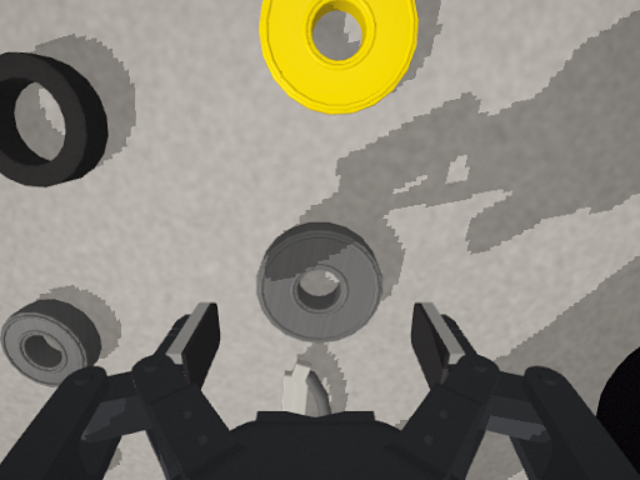

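The plate hole is at (320,287) in this 640x480 view, with a pad on each side at (205,340) and (425,340).

```bash
python3 - <<'E'
from h import *
f=load('w2'); print(np.round(ray(f,[(320*.8,287*.8),(320*.8,341*.8),(257*.8,287*.8),(383*.8,287*.8)],16),1), f['obs']['eef_pos'],f['obs']['tcp_rot'])
go(599,-371,21,.126)
E
```

```text
[[ 597.9 -370.9   16. ]
 [ 565.4 -375.    16. ]
 [ 593.9 -339.    16. ]
 [ 601.9 -402.8   16. ]] [ 595.29268746 -369.00327759   54.9690655 ] [-3.13663027  0.00944793  0.12177855]
go (599, -371, 21) delta [0.042 0.035 0.926] twist -0.038 at [ 597.4 -369.9   58. ] [-3.1395  0.0055  0.1221] t 2.0
```

>>> send_rows --deltas '[{"x":0.03,"y":0.03,"z":0.5,"twist":0},{"x":0.03,"y":0.03,"z":0.8,"twist":0},{"x":0.03,"y":0.03,"z":0.9,"twist":0},{"x":0.03,"y":0.03,"z":0.92,"twist":0},{"x":0.03,"y":0.03,"z":0.92,"twist":0},{"x":0.03,"y":0.03,"z":0.92,"twist":0}]'

```text
t: 2.5
eef_pos: [603.0, -370.0, 24.8]
tcp_rot: [3.14, -0.001, 0.125]
force: [0.2, -0.6, 0.6]
width: 85.1
gripper_force: 0.0
```

```bash
python3 - <<'E'
from h import *
go(598.5,-371,21,.126)
E
```

```text
go (598.5, -371, 21) delta [-0.115  0.01   0.096] twist -0.01 at [ 603.  -370.    24.8] [ 3.1404e+00 -1.4000e-03  1.2500e-01] t 2.5
```

>>> send_rows --deltas '[{"x":0,"y":0,"z":0.05,"twist":0},{"x":0,"y":0,"z":0.05,"twist":0},{"x":0,"y":0,"z":0.05,"twist":0},{"x":0,"y":0,"z":0.05,"twist":0},{"x":0,"y":0,"z":0.05,"twist":0},{"x":0,"y":0,"z":0.05,"twist":0}]'

```text
t: 3.0
eef_pos: [602.5, -369.5, 21.6]
tcp_rot: [3.142, -0.0, 0.125]
force: [-0.8, 0.0, -0.2]
width: 84.9
gripper_force: 0.0
```

```bash
python3 - <<'E'
from h import *
go(598.5,-371,21,.126)
E
```

```text
go (598.5, -371, 21) delta [-0.104  0.025  0.015] twist -0.009 at [ 602.5 -369.5   21.6] [ 3.1415e+00 -1.0000e-04  1.2510e-01] t 3.0
```

>>> send_rows --deltas '[{"x":-0.1,"y":0.02,"z":0.01,"twist":0},{"x":-0.1,"y":0.02,"z":0.01,"twist":0},{"x":-0.1,"y":0.02,"z":0.01,"twist":0},{"x":-0.1,"y":0.02,"z":0.01,"twist":0},{"x":-0.1,"y":0.02,"z":0.01,"twist":0}]'

```text
t: 3.42
eef_pos: [598.7, -370.8, 21.2]
tcp_rot: [-3.142, -0.0, 0.125]
force: [1.3, 0.2, 0.1]
width: 84.6
gripper_force: 0.0
```

>>> send_rows --deltas '[{"x":0,"y":0,"z":0,"twist":0},{"x":0,"y":0,"z":0,"twist":0},{"x":0,"y":0,"z":0,"twist":0},{"x":0,"y":0,"z":0,"twist":0},{"x":0,"y":0,"z":0,"twist":0},{"x":0,"y":0,"z":0,"twist":0}]' --fingers 50

```text
t: 3.92
eef_pos: [598.8, -370.5, 22.1]
tcp_rot: [-3.141, -0.0, 0.125]
force: [-1.3, 1.0, 5.4]
width: 63.9
gripper_force: 64.9
```

>>> send_rows --deltas '[{"x":0,"y":0,"z":-0.2,"twist":0},{"x":0,"y":0,"z":-0.5,"twist":0},{"x":0,"y":0,"z":-1.0,"twist":0},{"x":0,"y":0,"z":-1.8,"twist":0},{"x":0,"y":0,"z":-2.6,"twist":0},{"x":0,"y":0,"z":-3.3,"twist":0},{"x":0,"y":0,"z":-3.5,"twist":0},{"x":0,"y":0,"z":-3.5,"twist":0}]'

```text
t: 4.58
eef_pos: [600.1, -371.8, 164.4]
tcp_rot: [3.138, -0.005, 0.125]
force: [1.3, 0.0, -5.2]
width: 64.3
gripper_force: 67.7
```

```bash
python3 - <<'E'
from h import *
go(580,136,160,.126)
f=grab('wrist','w3'); cv2.imwrite('pics/w3b.png',f['img'])
E
```

```text
go (580, 136, 160) delta [  1.086 -12.659   0.068] twist -0.009 at [ 600.1 -371.8  164.4] [ 3.1379 -0.0046  0.1251] t 4.58
```

View pics/w3b.png

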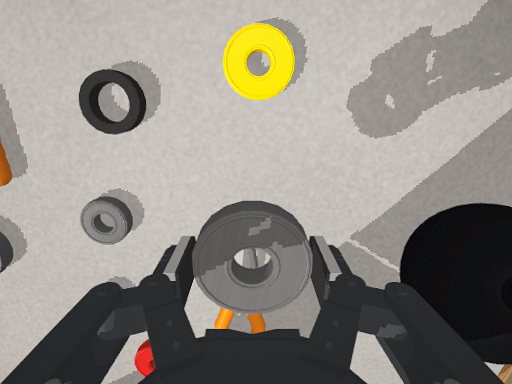

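Plate is held, hole at about (251,264). I'll work out its offset in the hand and find the dish and tray centres from the top and side cameras.

```bash
cat >> h.py <<'E'
def inhand(f,px,zt):  # tool coords of pixel at tool z=zt
    T=np.array(f['tool_from_camera']); p=cv2.undistortPoints(np.array(px,float).reshape(-1,1,2),np.array(f['intrinsics']),np.array(f['dist'])).reshape(-1,2)
    d=(T[:3,:3]@np.c_[p,np.ones(len(p))].T).T; c=T[:3,3]
    return c+d*((zt-c[2])/d[:,2])[:,None]
def ell(m,amin,amax):
    n,l,s,c=cv2.connectedComponentsWithStats(m.astype(np.uint8)); out=[]
    for i in range(1,n):
        if amin<s[i,4]<amax:
            cn=max(cv2.findContours((l==i).astype(np.uint8),cv2.RETR_EXTERNAL,cv2.CHAIN_APPROX_NONE)[0],key=len)
            h=cv2.convexHull(cn); out.append((cv2.fitEllipse(h),cv2.minAreaRect(h),s[i,4],h))
    return out
E
python3 - <<'E'
from h import *
f=load('w3'); im=f['img'].astype(int)
g=im.max(2); print('hole/outer tool', np.round(inhand(f,[(251,264),(251,312),(194,256),(311,256)],5.5),1))
for n in('top0','side0'):
    f=load(n); im=f['img'].astype(int); b,gg,rr=im[...,0],im[...,1],im[...,2]
    m=(rr-b>12)&(rr>150)&(rr-gg<30)
    for e,q,a,h in ell(m,1000,20000):
        p=ray(f,[e[0]],12)[0]; ax=ray(f,h.reshape(-1,2),12); print(n,a,np.round(e[0],1),np.round(e[1],1),'ell',np.round(p,1),'bbox mid',np.round((ax.max(0)+ax.min(0))/2,1),np.round(ax.max(0)-ax.min(0)),
          'rect',np.round(ray(f,cv2.boxPoints(q),8)[:,:2],0).tolist())
E
```

```text
hole/outer tool [[ -0.3  -0.7   5.5]
 [-32.3  -0.7   5.5]
 [  4.5 -30.4   5.5]
 [  4.5  30.6   5.5]]
top0 2469 [118.8 193.4] [ 67.  122.2] ell [575.3 279.2  12. ] bbox mid [575.3 283.5  12. ] [156. 111.   0.] rect [[644.0, 342.0], [654.0, 247.0], [504.0, 228.0], [493.0, 321.0]]
top0 2405 [181.  190.4] [56.9 57.2] ell [581.5 138.1  12. ] bbox mid [581.5 138.2  12. ] [129. 127.   0.] rect [[577.0, 226.0], [673.0, 150.0], [592.0, 48.0], [497.0, 124.0]]
side0 3374 [304.3  10. ] [ 72.5 111.4] ell [  963.  -1085.4    12. ] bbox mid [  941.2 -1098.1    12. ] [479. 434.   0.] rect [[1189.0, -1050.0], [845.0, -1324.0], [677.0, -925.0], [971.0, -705.0]]
side0 2325 [406.   23.9] [ 74.8 101.4] ell [  576.  -1244.1    12. ] bbox mid [  596.1 -1295.     12. ] [402. 658.   0.] rect [[679.0, -973.0], [848.0, -1452.0], [447.0, -1681.0], [350.0, -1145.0]]
side0 1795 [444.9  91.7] [ 35.3 144.5] ell [ 305.1 -842.    12. ] bbox mid [ 315.  -872.4   12. ] [482. 152.   0.] rect [[548.0, -806.0], [579.0, -971.0], [68.0, -959.0], [75.0, -803.0]]
side0 2399 [197.7 257.5] [50.3 61. ] ell [580.6 140.5  12. ] bbox mid [582.1 136.5  12. ] [133. 138.   0.] rect [[665.0, 171.0], [624.0, 37.0], [502.0, 107.0], [546.0, 229.0]]
side0 3146 [159.6 313.3] [83.3 93.6] ell [561.3 295.3  12. ] bbox mid [565.9 282.2  12. ] [178. 116.   0.] rect [[644.0, 341.0], [670.0, 220.0], [491.0, 223.0], [478.0, 336.0]]
side0 1528 [448.8 347.5] [ 69.  116.6] ell [33.5 47.9 12. ] bbox mid [31.7 45.7 12. ] [138. 119.   0.] rect [[104.0, 103.0], [100.0, -17.0], [-51.0, -15.0], [-37.0, 102.0]]
```

```bash
python3 - <<'E'
from h import *
f=load('top0'); g=load('side0')
for z in(200,220): print(np.round(ray(f,[(298*.64,93*.64),(34*.64,129*.64)],z)), np.round(ray(g,[(42*.64,388*.64),(196*.64,228*.64)],z)))
go(555,138,160,.126)
E
```

```text
[[805.  82. 200.]
 [766. 387. 200.]] [[754. 404. 200.]
 [793.  99. 200.]]
[[797.  78. 220.]
 [759. 374. 220.]] [[737. 411. 220.]
 [775. 114. 220.]]
go (555, 138, 160) delta [  0.504 -12.757   0.033] twist -0.008 at [ 598.7 -370.8  161.7] [ 3.1408e+00 -1.0000e-03  1.2520e-01] t 4.63
```

>>> send_rows --deltas '[{"x":0.1,"y":-0.5,"z":0,"twist":0},{"x":0.1,"y":-1.3,"z":0,"twist":0},{"x":0.2,"y":-2.2,"z":0,"twist":0},{"x":0.2,"y":-3.1,"z":0,"twist":0},{"x":0.3,"y":-4.0,"z":0,"twist":0},{"x":0.3,"y":-4.9,"z":0,"twist":0},{"x":0.3,"y":-5.8,"z":0,"twist":0},{"x":0.3,"y":-6.6,"z":0,"twist":0}]'

```text
t: 5.3
eef_pos: [575.1, -104.2, 158.4]
tcp_rot: [-3.139, 0.005, 0.126]
force: [-0.2, 0.4, -4.5]
width: 63.9
gripper_force: 67.7
```

>>> send_rows --deltas '[{"x":0,"y":-0.8,"z":0,"twist":0},{"x":0.1,"y":-1.7,"z":0,"twist":0},{"x":0.1,"y":-2.6,"z":0,"twist":0},{"x":0.1,"y":-3.5,"z":0,"twist":0},{"x":0.2,"y":-4.4,"z":0,"twist":0},{"x":0.2,"y":-5.3,"z":0,"twist":0},{"x":0.2,"y":-5.9,"z":0,"twist":0},{"x":0.2,"y":-6.1,"z":0,"twist":0}]'

```text
t: 5.97
eef_pos: [552.1, 142.1, 158.5]
tcp_rot: [-3.139, 0.005, 0.133]
force: [-0.4, 0.7, -4.6]
width: 64.1
gripper_force: 67.8
```

>>> send_rows --deltas '[{"x":0,"y":0,"z":0,"twist":0},{"x":0,"y":0,"z":0,"twist":0},{"x":0,"y":0,"z":0,"twist":0},{"x":0,"y":0,"z":0,"twist":0}]'

```text
t: 6.3
eef_pos: [555.1, 133.1, 160.6]
tcp_rot: [3.14, 0.001, 0.122]
force: [-0.1, -0.9, -4.1]
width: 64.1
gripper_force: 67.8
```

```bash
python3 - <<'E'
from h import *
f=grab('wrist','w4'); print(f['obs']['width'])
go(581,138,100,.126)
E
```

```text
64.14938580053956
go (581, 138, 100) delta [ 0.654 -0.036  1.521] twist -0.039 at [555.2 133.4 160.9] [3.1404e+00 5.0000e-04 1.2190e-01] t 6.35
```

View pics/w4.png

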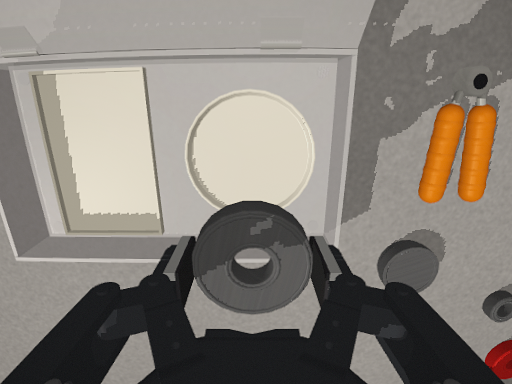

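The dish rim runs from (185,153) to (315,153) with its top at (250,89), and the plate is held at (251,264). I'll fit a circle to the rim on the plane z=13 mm.

```bash
python3 - <<'E'
from h import *
f=load('w4'); im=f['img'].astype(int); b,rr=im[...,0],im[...,2]
m=((rr-b>10)&(rr>120)).astype(np.uint8); m[:,:172]=0; m[:,330:]=0; m[:80]=0
m=cv2.morphologyEx(m,cv2.MORPH_OPEN,np.ones((2,2)))
cn=max(cv2.findContours(m,cv2.RETR_EXTERNAL,cv2.CHAIN_APPROX_NONE)[0],key=len).reshape(-1,2)
cn=cn[cn[:,1]<190]; p=ray(f,cn,13)[:,:2]
for _ in range(3):
    A=np.c_[2*p,np.ones(len(p))]; s=np.linalg.lstsq(A,(p**2).sum(1),rcond=None)[0]; R=np.sqrt(s[2]+s[0]**2+s[1]**2)
    e=np.hypot(*(p-s[:2]).T)-R; p=p[abs(e)<2.5]
print(s[:2],R,len(p),e.std())
q=ray(f,[(33,73),(143,67),(163,233),(66,233)],13); print('tray corners',np.round(q[:,:2]),q.mean(0))
E
```

```text
[579.95848173 137.80287336] 64.60415748548832 266 0.4538550009326901
tray corners [[637. 349.]
 [652. 244.]
 [487. 223.]
 [472. 332.]] [562.07420289 287.09696737  13.        ]
```

>>> send_rows --deltas '[{"x":0.3,"y":-0.04,"z":0,"twist":0},{"x":0.63,"y":-0.04,"z":0.4,"twist":0},{"x":0.63,"y":-0.04,"z":1.0,"twist":0},{"x":0.63,"y":-0.04,"z":1.7,"twist":0},{"x":0.63,"y":-0.04,"z":2.3,"twist":0},{"x":0.63,"y":-0.04,"z":2.5,"twist":0},{"x":0.63,"y":-0.04,"z":2.5,"twist":0},{"x":0.63,"y":-0.04,"z":2.5,"twist":0}]'

```text
t: 7.02
eef_pos: [580.4, 139.7, 61.5]
tcp_rot: [3.141, -0.0, 0.124]
force: [0.2, -0.3, -4.2]
width: 64.0
gripper_force: 68.4
```

>>> send_rows --deltas '[{"x":0,"y":0,"z":0,"twist":0},{"x":0,"y":0,"z":0,"twist":0},{"x":0,"y":0,"z":0,"twist":0},{"x":0,"y":0,"z":0,"twist":0}]'

```text
t: 7.35
eef_pos: [580.5, 140.7, 62.2]
tcp_rot: [-3.141, -0.002, 0.125]
force: [-0.1, 1.0, -3.6]
width: 64.2
gripper_force: 68.4
```

```bash
python3 - <<'E'
from h import *
go(580,138,31,.126)
E
```

```text
go (580, 138, 31) delta [-0.021  0.066  0.78 ] twist -0.008 at [580.5 140.7  62.2] [-3.1413e+00 -1.8000e-03  1.2520e-01] t 7.35
```

>>> send_rows --deltas '[{"x":-0.02,"y":0.06,"z":0.3,"twist":0},{"x":-0.02,"y":0.06,"z":0.6,"twist":0},{"x":-0.02,"y":0.06,"z":0.75,"twist":0},{"x":-0.02,"y":0.06,"z":0.78,"twist":0},{"x":-0.02,"y":0.06,"z":0.78,"twist":0},{"x":-0.02,"y":0.06,"z":0.78,"twist":0},{"x":-0.02,"y":0.06,"z":0.78,"twist":0},{"x":-0.02,"y":0.06,"z":0.78,"twist":0}]'

```text
t: 8.02
eef_pos: [579.4, 138.1, 29.4]
tcp_rot: [3.142, -0.0, 0.125]
force: [0.8, -0.5, -3.4]
width: 63.9
gripper_force: 68.4
```

```bash
python3 - <<'E'
from h import *
go(580,138,29,.126)
E
```

```text
go (580, 138, 29) delta [0.013 0.004 0.009] twist -0.009 at [579.4 138.1  29.4] [ 3.1416e+00 -2.0000e-04  1.2500e-01] t 8.02
```

>>> send_rows --deltas '[{"x":0,"y":0,"z":0.02,"twist":0},{"x":0,"y":0,"z":0.02,"twist":0},{"x":0,"y":0,"z":0.02,"twist":0},{"x":0,"y":0,"z":0.02,"twist":0}]'

```text
t: 8.35
eef_pos: [579.6, 138.2, 29.2]
tcp_rot: [-3.141, -0.001, 0.125]
force: [-0.2, 0.1, -1.6]
width: 63.9
gripper_force: 68.6
```

>>> send_rows --deltas '[{"x":0,"y":0,"z":0.02,"twist":0},{"x":0,"y":0,"z":0.02,"twist":0},{"x":0,"y":0,"z":0.02,"twist":0},{"x":0,"y":0,"z":0.02,"twist":0}]'

```text
t: 8.68
eef_pos: [579.7, 138.2, 29.1]
tcp_rot: [-3.141, -0.001, 0.125]
force: [-2.4, 0.0, 5.0]
width: 63.7
gripper_force: 69.3
```

In contact at TCP z = 29.1. I'll open part way to 74 mm, then rise.

>>> send_rows --deltas '[{"x":0,"y":0,"z":0,"twist":0},{"x":0,"y":0,"z":0,"twist":0},{"x":0,"y":0,"z":0,"twist":0},{"x":0,"y":0,"z":0,"twist":0}]' --fingers 74

```text
t: 9.02
eef_pos: [579.6, 138.0, 28.3]
tcp_rot: [3.142, -0.0, 0.125]
force: [-0.2, -0.5, 0.0]
width: 74.2
gripper_force: 0.0
```

>>> send_rows --deltas '[{"x":0,"y":0,"z":-0.2,"twist":0},{"x":0,"y":0,"z":-0.5,"twist":0},{"x":0,"y":0,"z":-1.0,"twist":0},{"x":0,"y":0,"z":-1.8,"twist":0},{"x":0,"y":0,"z":-2.6,"twist":0},{"x":0,"y":0,"z":-3.3,"twist":0},{"x":0,"y":0,"z":-3.3,"twist":0},{"x":0,"y":0,"z":-3.3,"twist":0}]'

```text
t: 9.68
eef_pos: [580.8, 138.3, 163.4]
tcp_rot: [-3.141, -0.005, 0.125]
force: [0.2, -0.3, -0.5]
width: 73.8
gripper_force: 0.0
```

```bash
python3 - <<'E'
from h import *
f=grab('wrist','w5')
go(540,-220,160,.126)
E
```

```text
go (540, -220, 160) delta [-2.1    8.76   0.034] twist -0.008 at [579.6 138.2 161.7] [-3.1411e+00 -2.0000e-03  1.2520e-01] t 9.73
```

View pics/w5.png

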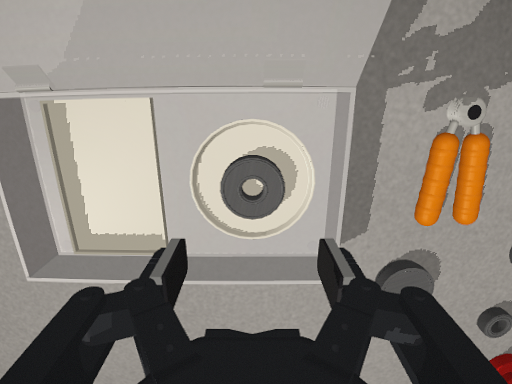

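The large plate sits in the dish, hole at (252,187), rim centre about (252,179). I'll measure that while moving to the medium plate.

>>> send_rows --deltas '[{"x":-0.2,"y":0.7,"z":0,"twist":0},{"x":-0.4,"y":1.6,"z":0,"twist":0},{"x":-0.6,"y":2.5,"z":0,"twist":0},{"x":-0.8,"y":3.4,"z":0,"twist":0},{"x":-1.0,"y":4.3,"z":0,"twist":0},{"x":-1.2,"y":5.2,"z":0,"twist":0},{"x":-1.4,"y":6.0,"z":0,"twist":0},{"x":-1.5,"y":6.4,"z":0,"twist":0}]' --fingers 75

```text
t: 10.4
eef_pos: [549.6, -129.1, 159.3]
tcp_rot: [3.139, 0.003, 0.119]
force: [0.4, -1.2, 0.7]
width: 75.0
gripper_force: 0.0
```

>>> send_rows --deltas '[{"x":-0.2,"y":0.7,"z":0,"twist":0},{"x":-0.4,"y":1.5,"z":0,"twist":0},{"x":-0.6,"y":2.1,"z":0,"twist":0},{"x":-0.6,"y":2.35,"z":0,"twist":0},{"x":-0.6,"y":2.35,"z":0,"twist":0},{"x":-0.6,"y":2.35,"z":0,"twist":0},{"x":-0.6,"y":2.35,"z":0,"twist":0},{"x":-0.6,"y":2.35,"z":0,"twist":0}]'

```text
t: 11.07
eef_pos: [540.1, -217.2, 160.0]
tcp_rot: [-3.14, 0.0, 0.128]
force: [-0.8, 0.4, -0.4]
width: 75.0
gripper_force: 0.0
```

```bash
python3 - <<'E'
from h import *
f=load('w5'); im=f['img'].astype(int); g=im.max(2)
m=np.zeros(g.shape,bool); m[150:228,205:300]=True
e=[x for x in ell(m&(g<100),800,6000)]
for T in(80,100,120):
  for x in ell(m&(g<T),800,6000): print(T,x[0],x[2],'L z23',ray(f,[x[0][0]],23)[0])
print('hole',ray(f,[(252,187)],23))
f=grab('wrist','w6'); im=f['img'].astype(int); g=im.max(2); print(f['obs']['eef_pos'])
for T in(115,125,135):
  for x in ell(g<T,500,6000): print(T,np.round(x[0],1).tolist() if 0 else x[0],x[2],'M z16',ray(f,[x[0][0]],16)[0])
E
```

```text
100 ((252.3683319091797, 186.49159240722656), (63.40757369995117, 63.92928695678711), 92.40804290771484) 2865 L z23 [580.17166462 138.24093622  23.        ]
120 ((252.32412719726562, 186.551513671875), (63.942562103271484, 63.98849105834961), 57.474849700927734) 2951 L z23 [580.10421771 138.27667638  23.        ]
hole [[579.59993    138.53771211  23.        ]]
[ 540.12862925 -217.15648821  159.98785736]
115 ((283.0738525390625, 51.80965805053711), (67.58039093017578, 74.1089859008789), 12.6375150680542) 2593 M z16 [ 663.79307557 -228.11658176   16.        ]
115 ((251.6675262451172, 185.7515106201172), (51.20811462402344, 52.33769607543945), 165.3530731201172) 1594 M z16 [ 538.19071686 -216.56803052   16.        ]
115 ((101.04583740234375, 221.59503173828125), (57.737518310546875, 64.18938446044922), 95.732421875) 569 M z16 [477.36824326 -61.3141727   16.        ]
115 ((236.46751403808594, 274.1592712402344), (35.94232940673828, 36.4911994934082), 9.740564346313477) 855 M z16 [ 431.35973085 -212.87900219   16.        ]
125 ((283.0630187988281, 51.843048095703125), (67.82738494873047, 
[... 1457 characters left out ...]
16) 960 M z16 [ 667.79321266 -337.39866097   16.        ]
135 ((251.72625732421875, 185.78067016601562), (52.540260314941406, 52.949851989746094), 54.535518646240234) 1968 M z16 [ 538.16774233 -216.63053006   16.        ]
135 ((109.11148071289062, 216.48001098632812), (66.31027221679688, 84.38812255859375), 64.29498291015625) 3738 M z16 [484.67939782 -70.48678437  16.        ]
135 ((388.9492492675781, 230.67201232910156), (31.458728790283203, 59.327842712402344), 14.315168380737305) 552 M z16 [ 506.72949215 -370.14315777   16.        ]
135 ((240.475341796875, 270.7076721191406), (36.58448028564453, 49.697566986083984), 47.51106643676758) 1107 M z16 [ 436.57745895 -216.86692358   16.        ]
```

View pics/w6.png

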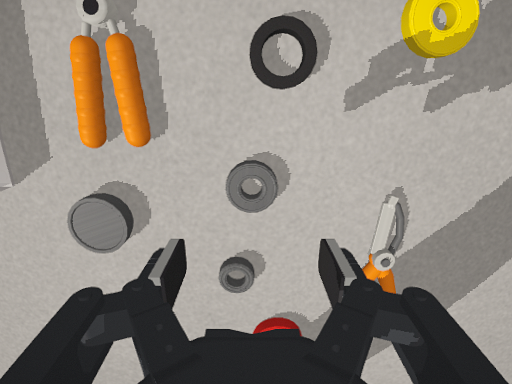

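The medium plate is at (252,186), the small at (237,274), and the large measured in place at (580.1,138.3). Going down on the medium.

```bash
python3 - <<'E'
from h import *
go(538.3,-217,60,.126)
E
```

```text
go (538.3, -217, 60) delta [-0.044 -0.014  2.503] twist 0.021 at [ 540.1 -217.4  160.1] [-3.1403e+00  1.0000e-04  1.2810e-01] t 11.12
```

>>> send_rows --deltas '[{"x":-0.04,"y":0,"z":0.6,"twist":0},{"x":-0.04,"y":0,"z":1.3,"twist":0},{"x":-0.04,"y":0,"z":2.0,"twist":0},{"x":-0.04,"y":0,"z":2.5,"twist":0},{"x":-0.04,"y":0,"z":2.7,"twist":0},{"x":-0.04,"y":0,"z":2.7,"twist":0},{"x":-0.04,"y":0,"z":2.7,"twist":0},{"x":-0.04,"y":0,"z":2.7,"twist":0}]'

```text
t: 11.78
eef_pos: [539.2, -220.0, 53.7]
tcp_rot: [3.14, -0.002, 0.126]
force: [0.7, -0.6, 0.5]
width: 75.2
gripper_force: 0.0
```

>>> send_rows --deltas '[{"x":0,"y":0,"z":0,"twist":0},{"x":0,"y":0,"z":0,"twist":0},{"x":0,"y":0,"z":0,"twist":0},{"x":0,"y":0,"z":0,"twist":0}]'

```text
t: 12.12
eef_pos: [538.4, -220.1, 53.0]
tcp_rot: [3.141, -0.001, 0.125]
force: [-0.4, -0.3, 0.4]
width: 75.1
gripper_force: 0.0
```

```bash
python3 - <<'E'
from h import *
go(538.3,-217,23.5,.126)
f=grab('wrist','w7'); im=f['img'].astype(int); g=im.max(2)
for T in(115,125):
  for x in ell(g<T,1500,9000): print(T,x[0],x[2],'M z16',ray(f,[x[0][0]],16)[0])
E
```

```text
go (538.3, -217, 23.5) delta [ 0.005 -0.077  0.737] twist -0.01 at [ 538.4 -220.1   53. ] [ 3.1411e+00 -1.0000e-03  1.2500e-01] t 12.12
115 ((299.255859375, 13.741729736328125), (116.88092041015625, 132.18203735351562), 17.186809539794922) 4571 M z16 [ 663.71718121 -228.07025054   16.        ]
115 ((246.7637481689453, 232.45669555664062), (80.69991302490234, 81.78208923339844), 97.92491149902344) 3937 M z16 [ 539.80288995 -216.41863985   16.        ]
125 ((299.5089416503906, 13.75253677368164), (117.43965911865234, 132.30807495117188), 19.420024871826172) 4633 M z16 [ 663.72962584 -228.1970409    16.        ]
125 ((246.71563720703125, 232.56288146972656), (81.0219497680664, 82.2840576171875), 87.63394927978516) 4725 M z16 [ 539.72474431 -216.39735015   16.        ]
```

>>> send_rows --deltas '[{"x":0,"y":-0.08,"z":0.3,"twist":0},{"x":0,"y":-0.08,"z":0.6,"twist":0},{"x":0,"y":-0.08,"z":0.73,"twist":0},{"x":0,"y":-0.08,"z":0.73,"twist":0},{"x":0,"y":-0.08,"z":0.73,"twist":0},{"x":0,"y":-0.08,"z":0.73,"twist":0},{"x":0,"y":-0.08,"z":0.73,"twist":0},{"x":0,"y":-0.08,"z":0.73,"twist":0}]'

```text
t: 12.83
eef_pos: [538.0, -217.0, 23.6]
tcp_rot: [3.141, -0.001, 0.125]
force: [0.0, 0.1, -0.4]
width: 74.9
gripper_force: 0.0
```

>>> send_rows --deltas '[{"x":0,"y":0,"z":0,"twist":0},{"x":0,"y":0,"z":0,"twist":0},{"x":0,"y":0,"z":0,"twist":0},{"x":0,"y":0,"z":0,"twist":0},{"x":0,"y":0,"z":0,"twist":0},{"x":0,"y":0,"z":0,"twist":0},{"x":0,"y":0,"z":0,"twist":0}]' --fingers 40

```text
t: 13.42
eef_pos: [537.8, -216.7, 24.1]
tcp_rot: [-3.142, -0.0, 0.126]
force: [-1.7, 1.2, 6.8]
width: 51.6
gripper_force: 61.4
```

>>> send_rows --deltas '[{"x":0,"y":0,"z":-0.2,"twist":0},{"x":0,"y":0,"z":-0.5,"twist":0},{"x":0,"y":0,"z":-1.0,"twist":0},{"x":0,"y":0,"z":-1.8,"twist":0},{"x":0,"y":0,"z":-2.6,"twist":0},{"x":0,"y":0,"z":-3.3,"twist":0},{"x":0,"y":0,"z":-3.5,"twist":0},{"x":0,"y":0,"z":-3.5,"twist":0}]'

```text
t: 14.08
eef_pos: [539.2, -217.4, 166.1]
tcp_rot: [3.139, -0.005, 0.125]
force: [1.2, 0.0, -2.6]
width: 51.7
gripper_force: 63.5
```

```bash
python3 - <<'E'
from h import *
f=grab('wrist','w8')
im=f['img'].astype(int); g=im.max(2)
print(g[264,190:315])
go(580.1,138.3,160,.126)
E
```

```text
[133 119  42  34  36  34  33  33  33  33  33  32  30  32  56  87  81  84
  85  79  81  86  87  85  86  87  87  87  86  85  87  88  87  86  80  81
  91  92  93 111 110  87  60  63  62  62  64  63  64  63  62  68  72  79
  92 102 102  89  72  64  65  59  87 132 149 147 147 148 148 141 128 117
  99  75  61  62  62  60  74  84  86  87  95 121 128 120 126 127 118  93
 110 120 117 116 118 121 119 119 120 120 117 115 115 116 118 136 125 108
  94 113  73  47  47  50  47  48  48  33  28  34  37  37  43 122 133]
go (580.1, 138.3, 160) delta [ 2.152 -8.676  0.099] twist -0.008 at [ 538.  -216.8  164.1] [ 3.1408e+00 -1.8000e-03  1.2510e-01] t 14.13
```

View pics/w8.png

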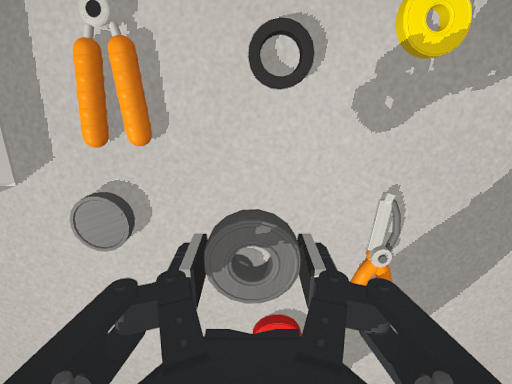

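Medium plate held: outer disc front edge at (252,303), hole at about (252,264).

```bash
python3 - <<'E'
from h import *
f=load('w8'); print(np.round(inhand(f,[(251.5,264),(252,303),(205,258),(299,258)],8),1))
E
```

```text
[[ -2.   -0.4   8. ]
 [-28.1  -0.2   8. ]
 [  1.7 -25.2   8. ]
 [  1.7  24.9   8. ]]
```

>>> send_rows --deltas '[{"x":0.2,"y":-0.7,"z":0,"twist":0},{"x":0.4,"y":-1.6,"z":0,"twist":0},{"x":0.6,"y":-2.5,"z":0,"twist":0},{"x":0.8,"y":-3.4,"z":0,"twist":0},{"x":1.0,"y":-4.3,"z":0,"twist":0},{"x":1.2,"y":-5.2,"z":0,"twist":0},{"x":1.4,"y":-6.0,"z":0,"twist":0},{"x":1.5,"y":-6.4,"z":0,"twist":0}]'

```text
t: 14.8
eef_pos: [563.8, 51.0, 160.7]
tcp_rot: [-3.138, 0.004, 0.131]
force: [0.1, 0.9, -2.6]
width: 51.5
gripper_force: 63.6
```

>>> send_rows --deltas '[{"x":0.2,"y":-0.7,"z":0,"twist":0},{"x":0.4,"y":-1.5,"z":0,"twist":0},{"x":0.6,"y":-2.1,"z":0,"twist":0},{"x":0.6,"y":-2.3,"z":0,"twist":0},{"x":0.6,"y":-2.3,"z":0,"twist":0},{"x":0.6,"y":-2.3,"z":0,"twist":0},{"x":0.6,"y":-2.3,"z":0,"twist":0},{"x":0.6,"y":-2.3,"z":0,"twist":0}]'

```text
t: 15.47
eef_pos: [577.3, 136.5, 162.6]
tcp_rot: [3.14, 0.001, 0.122]
force: [0.8, -0.5, -2.6]
width: 52.3
gripper_force: 63.6
```

```bash
python3 - <<'E'
from h import *
go(580.1,138.3,70,.126)
E
```

```text
go (580.1, 138.3, 70) delta [ 0.077 -0.041  2.316] twist -0.038 at [577.3 136.5 162.6] [3.1401e+00 1.3000e-03 1.2210e-01] t 15.47
```

```bash
python3 - <<'E'
from h import *
for n,zt in(('w3',5.9),('w8',8)):
    f=load(n); g=f['img'].max(2).astype(int); print(n,f['obs']['eef_pos'],g[200:320,252].tolist())
    for v in (280,): pass
E
```

```text
w3 [ 600.06102836 -371.79250305  164.38446353] [174, 61, 69, 72, 72, 72, 73, 73, 73, 75, 80, 92, 98, 91, 87, 99, 93, 85, 87, 94, 94, 93, 94, 94, 93, 93, 96, 120, 131, 129, 129, 129, 129, 129, 125, 89, 92, 92, 91, 92, 93, 93, 88, 92, 98, 88, 83, 90, 96, 110, 116, 120, 120, 124, 127, 128, 132, 135, 136, 137, 137, 136, 135, 137, 137, 135, 132, 138, 120, 66, 69, 71, 72, 73, 75, 73, 71, 71, 72, 72, 73, 72, 74, 74, 106, 123, 118, 94, 113, 123, 122, 125, 125, 124, 124, 125, 125, 125, 124, 124, 125, 125, 125, 125, 125, 126, 125, 124, 125, 118, 104, 113, 124, 127, 166, 200, 205, 205, 203, 203]
w8 [ 539.221792   -217.3988814   166.13126446] [200, 199, 196, 192, 188, 190, 190, 191, 193, 133, 61, 68, 69, 68, 69, 70, 71, 67, 69, 70, 78, 94, 92, 80, 87, 93, 82, 80, 87, 87, 86, 87, 86, 86, 87, 86, 85, 86, 87, 86, 82, 86, 94, 83, 77, 102, 169, 195, 143, 142, 143, 145, 145, 148, 148, 149, 148, 145, 144, 143, 146, 143, 131, 112, 87, 76, 59, 63, 64, 66, 65, 66, 64, 65, 66, 68, 67, 67, 67, 69, 69, 79, 110, 120, 104, 100, 112, 120, 120, 118, 118, 118, 117, 118, 118, 117, 117, 117, 117, 91, 111, 116, 121, 160, 195, 194, 196, 194, 190, 189, 188, 190, 190, 188, 188, 190, 188, 190, 190, 187]
```

```bash
python3 - <<'E'
from h import *
for n,zt,a in(('w3',5.9,[210.5,313.5,246,285.5]),('w8',8,[220,302.5,244,283])):
    p=inhand(load(n),[(252,v) for v in a],zt)[:,0]; print(n,np.round(p,1),'outer mid',p[:2].mean(),'hole mid',p[2:].mean())
E
```

```text
w3 [ 30.  -33.8  10.2 -14.3] outer mid -1.8818762525693273 hole mid -2.044953527330641
w8 [ 23.9 -27.8  10.2 -14.3] outer mid -1.9143689563335293 hole mid -2.053257204625602
```

The in-hand reading matches the large plate's, so the bias is the same. I'll use the same TCP target (579.7,138.1).

>>> send_rows --deltas '[{"x":0.06,"y":-0.03,"z":0.5,"twist":0},{"x":0.06,"y":-0.03,"z":1.2,"twist":0},{"x":0.06,"y":-0.03,"z":1.8,"twist":0},{"x":0.06,"y":-0.03,"z":2.2,"twist":0},{"x":0.06,"y":-0.03,"z":2.3,"twist":0},{"x":0.06,"y":-0.03,"z":2.3,"twist":0},{"x":0.06,"y":-0.03,"z":2.3,"twist":0},{"x":0.06,"y":-0.03,"z":2.3,"twist":0}]'

```text
t: 16.13
eef_pos: [581.0, 140.2, 72.5]
tcp_rot: [-3.141, -0.003, 0.124]
force: [-0.0, 0.5, -2.1]
width: 51.3
gripper_force: 63.6
```

>>> send_rows --deltas '[{"x":0,"y":0,"z":0,"twist":0},{"x":0,"y":0,"z":0,"twist":0},{"x":0,"y":0,"z":0,"twist":0},{"x":0,"y":0,"z":0,"twist":0},{"x":0,"y":0,"z":0,"twist":0}]'

```text
t: 16.55
eef_pos: [579.9, 140.6, 71.4]
tcp_rot: [-3.142, -0.0, 0.125]
force: [0.5, 0.2, -2.4]
width: 51.9
gripper_force: 63.6
```

```bash
python3 - <<'E'
from h import *
go(579.7,138.1,50,.126)
E
```

```text
go (579.7, 138.1, 50) delta [-0.014  0.061  0.535] twist -0.008 at [579.9 140.6  71.4] [-3.1415e+00 -4.0000e-04  1.2520e-01] t 16.55
```

>>> send_rows --deltas '[{"x":0,"y":0.06,"z":0.3,"twist":0},{"x":0,"y":0.06,"z":0.5,"twist":0},{"x":0,"y":0.06,"z":0.56,"twist":0},{"x":0,"y":0.06,"z":0.56,"twist":0},{"x":0,"y":0.06,"z":0.56,"twist":0},{"x":0,"y":0.06,"z":0.56,"twist":0},{"x":0,"y":0.06,"z":0.56,"twist":0},{"x":0,"y":0.06,"z":0.56,"twist":0}]'

```text
t: 17.22
eef_pos: [580.2, 138.2, 48.7]
tcp_rot: [-3.142, -0.0, 0.125]
force: [-0.3, 0.3, -2.8]
width: 51.8
gripper_force: 63.6
```

>>> send_rows --deltas '[{"x":0,"y":0,"z":0.03,"twist":0},{"x":0,"y":0,"z":0.03,"twist":0},{"x":0,"y":0,"z":0.03,"twist":0},{"x":0,"y":0,"z":0.03,"twist":0}]'

```text
t: 17.55
eef_pos: [580.1, 138.1, 47.6]
tcp_rot: [-3.142, -0.0, 0.125]
force: [0.2, 0.3, -3.1]
width: 51.6
gripper_force: 63.6
```

>>> send_rows --deltas '[{"x":0,"y":0,"z":0.02,"twist":0},{"x":0,"y":0,"z":0.02,"twist":0},{"x":0,"y":0,"z":0.02,"twist":0},{"x":0,"y":0,"z":0.02,"twist":0}]'

```text
t: 17.88
eef_pos: [580.3, 138.1, 47.2]
tcp_rot: [-3.141, -0.0, 0.125]
force: [-2.0, -0.3, 3.8]
width: 51.5
gripper_force: 64.2
```

>>> send_rows --deltas '[{"x":0,"y":0,"z":0.01,"twist":0},{"x":0,"y":0,"z":0.01,"twist":0},{"x":0,"y":0,"z":0.01,"twist":0},{"x":0,"y":0,"z":0.01,"twist":0}]'

```text
t: 18.22
eef_pos: [580.3, 138.2, 47.1]
tcp_rot: [-3.141, -0.0, 0.125]
force: [-2.4, -0.6, 7.6]
width: 51.9
gripper_force: 64.6
```

Contact. Release to 66 mm and rise.

>>> send_rows --deltas '[{"x":0,"y":0,"z":0,"twist":0},{"x":0,"y":0,"z":0,"twist":0},{"x":0,"y":0,"z":0,"twist":0},{"x":0,"y":0,"z":0,"twist":0}]' --fingers 66

```text
t: 18.55
eef_pos: [580.2, 138.1, 46.1]
tcp_rot: [3.142, -0.0, 0.125]
force: [-0.2, 0.2, -0.9]
width: 65.8
gripper_force: 0.0
```

>>> send_rows --deltas '[{"x":0,"y":0,"z":-0.2,"twist":0},{"x":0,"y":0,"z":-0.5,"twist":0},{"x":0,"y":0,"z":-1.0,"twist":0},{"x":0,"y":0,"z":-1.8,"twist":0},{"x":0,"y":0,"z":-2.6,"twist":0},{"x":0,"y":0,"z":-2.9,"twist":0},{"x":0,"y":0,"z":-2.9,"twist":0},{"x":0,"y":0,"z":-2.9,"twist":0}]'

```text
t: 19.22
eef_pos: [580.6, 138.4, 163.7]
tcp_rot: [-3.141, -0.002, 0.125]
force: [-0.4, -0.3, -0.1]
width: 65.9
gripper_force: 0.0
```

```bash
python3 - <<'E'
from h import *
f=grab('wrist','w9')
go(430.5,-213,160,.126)
cv2.imwrite('pics/w9b.png',cv2.resize(f['img'][80:280,150:360],None,fx=3,fy=3))
E
```

```text
go (430.5, -213, 160) delta [-4.799  8.245  0.061] twist -0.007 at [579.7 138.2 162.5] [-3.1414e+00  2.0000e-04  1.2520e-01] t 19.27
```

View pics/w9b.png

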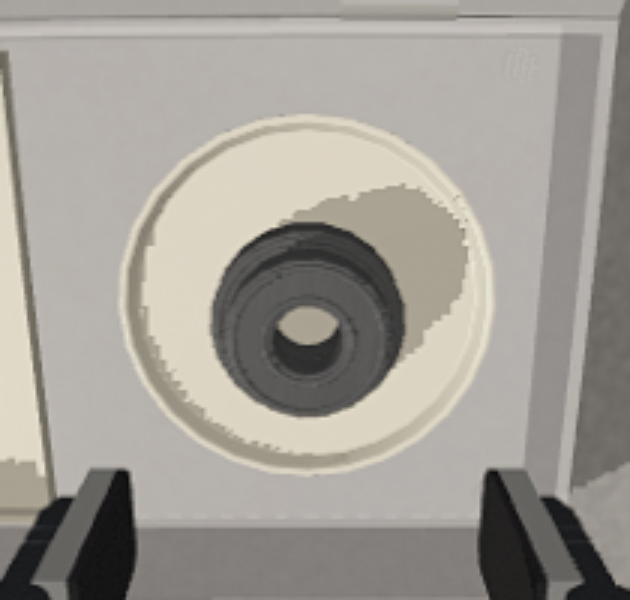

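The medium plate sits on the large, hole at crop (309,338), with left and right overhang even. On to the small plate.

>>> send_rows --deltas '[{"x":-0.3,"y":0.5,"z":0,"twist":0},{"x":-0.7,"y":1.3,"z":0,"twist":0},{"x":-1.2,"y":2.0,"z":0,"twist":0},{"x":-1.6,"y":2.8,"z":0,"twist":0},{"x":-2.1,"y":3.6,"z":0,"twist":0},{"x":-2.5,"y":4.4,"z":0,"twist":0},{"x":-3.0,"y":5.1,"z":0,"twist":0},{"x":-3.3,"y":5.7,"z":0,"twist":0}]'

```text
t: 19.93
eef_pos: [474.2, -106.8, 161.0]
tcp_rot: [-3.141, 0.005, 0.123]
force: [-0.5, -1.0, 0.7]
width: 66.2
gripper_force: 0.0
```

>>> send_rows --deltas '[{"x":-0.4,"y":0.7,"z":0,"twist":0},{"x":-0.9,"y":1.5,"z":0,"twist":0},{"x":-1.3,"y":2.2,"z":0,"twist":0},{"x":-1.5,"y":2.5,"z":0,"twist":0},{"x":-1.5,"y":2.5,"z":0,"twist":0},{"x":-1.5,"y":2.5,"z":0,"twist":0},{"x":-1.5,"y":2.5,"z":0,"twist":0},{"x":-1.5,"y":2.5,"z":0,"twist":0}]'

```text
t: 20.6
eef_pos: [431.0, -209.6, 161.8]
tcp_rot: [-3.14, 0.001, 0.128]
force: [1.1, 0.6, 0.2]
width: 65.9
gripper_force: 0.0
```

```bash
python3 - <<'E'
from h import *
f=load('w9'); print('M',ray(f,[(253,192.7)],39), f['obs']['eef_pos'])
f=grab('wrist','w10'); im=f['img'].astype(int); g=im.max(2)
for T in(115,125,135):
  for x in ell(g<T,500,2000):
    p=ray(f,[x[0][0]],16)[0]
    if np.hypot(p[0]-430,p[1]+213)<20: print(T,x[0],x[2],'S',p)
go(430.5,-213,60,.126)
E
```

```text
M [[578.51165426 137.45799041  39.        ]] [580.56659472 138.35505765 163.70180643]
115 ((255.27987670898438, 186.62152099609375), (38.891841888427734, 40.982200622558594), 169.49290466308594) 854 S [ 428.02288332 -212.90081755   16.        ]
125 ((255.16847229003906, 186.61244201660156), (40.02225875854492, 41.10240936279297), 179.49041748046875) 1046 S [ 428.01805787 -212.78754031   16.        ]
135 ((259.9384765625, 182.30941772460938), (41.44729995727539, 56.445228576660156), 47.28692626953125) 1234 S [ 433.15831572 -216.96156731   16.        ]
go (430.5, -213, 60) delta [-0.026  0.083  2.549] twist 0.018 at [ 431.1 -209.7  162. ] [-3.1406e+00  3.0000e-04  1.2790e-01] t 20.65
```

>>> send_rows --deltas '[{"x":-0.08,"y":0.05,"z":0.6,"twist":0},{"x":-0.08,"y":0.05,"z":1.3,"twist":0},{"x":-0.08,"y":0.05,"z":2.0,"twist":0},{"x":-0.08,"y":0.05,"z":2.5,"twist":0},{"x":-0.08,"y":0.05,"z":2.7,"twist":0},{"x":-0.08,"y":0.05,"z":2.7,"twist":0},{"x":-0.08,"y":0.05,"z":2.7,"twist":0},{"x":-0.08,"y":0.05,"z":2.7,"twist":0}]'

```text
t: 21.32
eef_pos: [428.5, -213.7, 55.3]
tcp_rot: [3.141, -0.002, 0.126]
force: [0.2, 0.1, 0.2]
width: 65.6
gripper_force: 0.0
```

>>> send_rows --deltas '[{"x":0,"y":0,"z":0,"twist":0},{"x":0,"y":0,"z":0,"twist":0},{"x":0,"y":0,"z":0,"twist":0},{"x":0,"y":0,"z":0,"twist":0}]'

```text
t: 21.65
eef_pos: [428.0, -213.8, 54.9]
tcp_rot: [3.141, -0.001, 0.125]
force: [0.2, -0.6, -0.8]
width: 66.0
gripper_force: 0.0
```

```bash
python3 - <<'E'
from h import *
go(428,-213,25.5,.126)
f=grab('wrist','w11'); im=f['img'].astype(int); g=im.max(2)
for T in(110,125):
  for x in ell(g<T,800,9000): print(T,x[0],x[2],'z16',ray(f,[x[0][0]],16)[0])
E
```

```text
go (428, -213, 25.5) delta [ 0.003 -0.02   0.735] twist -0.009 at [ 428.  -213.8   54.9] [ 3.141e+00 -1.000e-03  1.251e-01] t 21.65
110 ((29.537033081054688, 129.07664489746094), (70.70022583007812, 108.73278045654297), 160.01766967773438) 2692 z16 [478.27154154 -76.11557654  16.        ]
110 ((251.1595458984375, 231.02809143066406), (61.18390655517578, 63.700279235839844), 158.25413513183594) 2038 z16 [ 429.67343241 -212.89365959   16.        ]
125 ((3.715312957763672, 131.4811248779297), (110.13050079345703, 133.7886962890625), 104.99378967285156) 6216 z16 [475.146734   -59.33439807  16.        ]
125 ((250.6084442138672, 231.50148010253906), (63.440673828125, 64.08634185791016), 12.134296417236328) 2724 z16 [ 429.29540704 -212.58637978   16.        ]
```

>>> send_rows --deltas '[{"x":0,"y":-0.02,"z":0.3,"twist":0},{"x":0,"y":-0.02,"z":0.6,"twist":0},{"x":0,"y":-0.02,"z":0.73,"twist":0},{"x":0,"y":-0.02,"z":0.73,"twist":0},{"x":0,"y":-0.02,"z":0.73,"twist":0},{"x":0,"y":-0.02,"z":0.73,"twist":0},{"x":0,"y":-0.02,"z":0.73,"twist":0},{"x":0,"y":-0.02,"z":0.73,"twist":0}]'

```text
t: 22.37
eef_pos: [427.7, -212.9, 25.5]
tcp_rot: [-3.141, -0.001, 0.125]
force: [0.3, 0.0, -0.4]
width: 65.7
gripper_force: 0.0
```

>>> send_rows --deltas '[{"x":0,"y":0,"z":0,"twist":0},{"x":0,"y":0,"z":0,"twist":0},{"x":0,"y":0,"z":0,"twist":0},{"x":0,"y":0,"z":0,"twist":0},{"x":0,"y":0,"z":0,"twist":0},{"x":0,"y":0,"z":0,"twist":0},{"x":0,"y":0,"z":0,"twist":0}]' --fingers 28

```text
t: 22.95
eef_pos: [427.7, -212.9, 25.9]
tcp_rot: [-3.141, -0.001, 0.124]
force: [-1.3, 0.5, 8.7]
width: 39.7
gripper_force: 59.4
```

>>> send_rows --deltas '[{"x":0,"y":0,"z":-0.2,"twist":0},{"x":0,"y":0,"z":-0.5,"twist":0},{"x":0,"y":0,"z":-1.0,"twist":0},{"x":0,"y":0,"z":-1.8,"twist":0},{"x":0,"y":0,"z":-2.6,"twist":0},{"x":0,"y":0,"z":-3.3,"twist":0},{"x":0,"y":0,"z":-3.5,"twist":0},{"x":0,"y":0,"z":-3.5,"twist":0}]'

```text
t: 23.62
eef_pos: [428.7, -213.3, 167.2]
tcp_rot: [3.139, -0.004, 0.126]
force: [0.1, 0.6, -2.5]
width: 39.8
gripper_force: 60.9
```

```bash
python3 - <<'E'
from h import *
f=grab('wrist','w12'); g=f['img'].max(2).astype(int); print(g[200:320,252].tolist())
go(579.7,138.1,160,.126)
E
```

```text
[191, 190, 189, 188, 191, 189, 189, 188, 187, 185, 185, 187, 190, 192, 193, 193, 192, 160, 57, 64, 68, 66, 66, 65, 65, 66, 67, 69, 73, 84, 90, 87, 81, 91, 85, 79, 85, 84, 83, 83, 94, 82, 75, 84, 137, 192, 190, 191, 190, 188, 187, 187, 189, 194, 197, 196, 191, 188, 188, 187, 187, 189, 191, 195, 170, 53, 63, 65, 65, 68, 67, 67, 66, 67, 68, 70, 70, 69, 72, 84, 111, 121, 101, 102, 112, 115, 119, 121, 96, 105, 114, 115, 119, 142, 139, 134, 134, 134, 137, 139, 136, 135, 139, 140, 142, 143, 143, 141, 143, 144, 142, 141, 142, 140, 135, 136, 138, 139, 138, 140]
go (579.7, 138.1, 160) delta [ 4.864 -8.222  0.146] twist -0.002 at [ 427.9 -212.6  165.7] [ 3.1411e+00 -1.6000e-03  1.2580e-01] t 23.67
```

>>> send_rows --deltas '[{"x":0.3,"y":-0.5,"z":0,"twist":0},{"x":0.7,"y":-1.3,"z":0,"twist":0},{"x":1.2,"y":-2.0,"z":0,"twist":0},{"x":1.6,"y":-2.8,"z":0,"twist":0},{"x":2.1,"y":-3.6,"z":0,"twist":0},{"x":2.5,"y":-4.4,"z":0,"twist":0},{"x":3.0,"y":-5.1,"z":0,"twist":0},{"x":3.3,"y":-5.7,"z":0,"twist":0}]'

```text
t: 24.33
eef_pos: [530.3, 33.0, 162.9]
tcp_rot: [-3.141, 0.003, 0.128]
force: [1.0, -0.6, -1.0]
width: 39.4
gripper_force: 60.9
```

>>> send_rows --deltas '[{"x":0.4,"y":-0.7,"z":0,"twist":0},{"x":0.9,"y":-1.5,"z":0,"twist":0},{"x":1.3,"y":-2.2,"z":0,"twist":0},{"x":1.5,"y":-2.5,"z":0,"twist":0},{"x":1.5,"y":-2.5,"z":0,"twist":0},{"x":1.5,"y":-2.5,"z":0,"twist":0},{"x":1.5,"y":-2.5,"z":0,"twist":0},{"x":1.5,"y":-2.5,"z":0,"twist":0}]'

```text
t: 25.0
eef_pos: [576.3, 134.4, 164.3]
tcp_rot: [3.141, 0.002, 0.122]
force: [0.8, -0.4, -1.5]
width: 39.7
gripper_force: 60.9
```

```bash
python3 - <<'E'
from h import *
p=inhand(load('w12'),[(252,v) for v in [228.5,292.5,243,281]],10)[:,0]; print(p,p[:2].mean(),p[2:].mean())
go(579.7,138.1,85,.126)
E
```

```text
[ 18.17361281 -22.40731314   9.65231478 -14.50375542] -2.116850163627774 -2.425720322606253
go (579.7, 138.1, 85) delta [ 0.101 -0.082  1.983] twist -0.036 at [576.3 134.4 164.3] [3.1406e+00 2.1000e-03 1.2230e-01] t 25.0
```

>>> send_rows --deltas '[{"x":0.1,"y":-0.05,"z":0.5,"twist":0},{"x":0.1,"y":-0.05,"z":1.1,"twist":0},{"x":0.1,"y":-0.05,"z":1.6,"twist":0},{"x":0.1,"y":-0.05,"z":1.9,"twist":0},{"x":0.1,"y":-0.05,"z":1.95,"twist":0},{"x":0.1,"y":-0.05,"z":1.95,"twist":0},{"x":0.1,"y":-0.05,"z":1.95,"twist":0},{"x":0.1,"y":-0.05,"z":1.95,"twist":0}]'

```text
t: 25.67
eef_pos: [581.8, 138.8, 88.4]
tcp_rot: [-3.142, -0.002, 0.125]
force: [-0.5, 0.2, -1.8]
width: 39.5
gripper_force: 61.0
```

>>> send_rows --deltas '[{"x":0,"y":0,"z":0,"twist":0},{"x":0,"y":0,"z":0,"twist":0},{"x":0,"y":0,"z":0,"twist":0},{"x":0,"y":0,"z":0,"twist":0},{"x":0,"y":0,"z":0,"twist":0},{"x":0,"y":0,"z":0,"twist":0}]'

```text
t: 26.17
eef_pos: [580.8, 139.1, 87.2]
tcp_rot: [3.142, -0.0, 0.125]
force: [0.0, 0.1, -0.8]
width: 39.2
gripper_force: 60.9
```

```bash
python3 - <<'E'
from h import *
go(580.2,138.1,67,.126)
E
```

```text
go (580.2, 138.1, 67) delta [-0.019  0.022  0.504] twist -0.008 at [580.8 139.1  87.2] [ 3.1416e+00 -1.0000e-04  1.2520e-01] t 26.17
```

>>> send_rows --deltas '[{"x":-0.02,"y":0.03,"z":0.2,"twist":0},{"x":-0.02,"y":0.03,"z":0.4,"twist":0},{"x":-0.02,"y":0.03,"z":0.5,"twist":0},{"x":-0.02,"y":0.03,"z":0.51,"twist":0},{"x":-0.02,"y":0.03,"z":0.51,"twist":0},{"x":-0.02,"y":0.03,"z":0.51,"twist":0},{"x":-0.02,"y":0.03,"z":0.51,"twist":0},{"x":-0.02,"y":0.03,"z":0.51,"twist":0}]'

```text
t: 26.83
eef_pos: [580.3, 137.8, 66.9]
tcp_rot: [-3.142, -0.0, 0.125]
force: [0.0, 1.2, -1.6]
width: 39.6
gripper_force: 61.0
```

>>> send_rows --deltas '[{"x":0,"y":0,"z":0.03,"twist":0},{"x":0,"y":0,"z":0.03,"twist":0},{"x":0,"y":0,"z":0.03,"twist":0},{"x":0,"y":0,"z":0.03,"twist":0}]'

```text
t: 27.17
eef_pos: [580.2, 137.7, 65.6]
tcp_rot: [-3.142, -0.0, 0.125]
force: [0.4, -0.7, -1.2]
width: 39.6
gripper_force: 60.9
```

>>> send_rows --deltas '[{"x":0,"y":0,"z":0.02,"twist":0},{"x":0,"y":0,"z":0.02,"twist":0},{"x":0,"y":0,"z":0.02,"twist":0},{"x":0,"y":0,"z":0.02,"twist":0}]'

```text
t: 27.5
eef_pos: [580.3, 137.7, 65.0]
tcp_rot: [-3.141, -0.0, 0.125]
force: [-0.6, -0.1, 3.2]
width: 39.6
gripper_force: 61.3
```

>>> send_rows --deltas '[{"x":0,"y":0,"z":0.01,"twist":0},{"x":0,"y":0,"z":0.01,"twist":0},{"x":0,"y":0,"z":0.01,"twist":0},{"x":0,"y":0,"z":0.01,"twist":0}]'

```text
t: 27.83
eef_pos: [580.4, 137.7, 65.0]
tcp_rot: [-3.141, -0.0, 0.125]
force: [-1.3, -0.6, 6.1]
width: 39.7
gripper_force: 61.8
```

>>> send_rows --deltas '[{"x":0,"y":0,"z":0,"twist":0},{"x":0,"y":0,"z":0,"twist":0},{"x":0,"y":0,"z":0,"twist":0},{"x":0,"y":0,"z":0,"twist":0}]' --fingers 54

```text
t: 28.17
eef_pos: [580.2, 137.7, 64.1]
tcp_rot: [3.141, 0.0, 0.125]
force: [-0.5, -0.3, -0.2]
width: 53.9
gripper_force: 0.0
```

>>> send_rows --deltas '[{"x":0,"y":0,"z":-0.2,"twist":0},{"x":0,"y":0,"z":-0.5,"twist":0},{"x":0,"y":0,"z":-1.0,"twist":0},{"x":0,"y":0,"z":-1.8,"twist":0},{"x":0,"y":0,"z":-2.4,"twist":0},{"x":0,"y":0,"z":-2.4,"twist":0},{"x":0,"y":0,"z":-2.4,"twist":0},{"x":0,"y":0,"z":-2.4,"twist":0}]'

```text
t: 28.83
eef_pos: [579.9, 138.0, 160.7]
tcp_rot: [-3.141, -0.0, 0.125]
force: [-1.0, 1.3, -0.4]
width: 54.3
gripper_force: 0.0
```

```bash
python3 - <<'E'
from h import *
f=grab('wrist','w13')
cv2.imwrite('pics/w13b.png',cv2.resize(f['img'][80:280,150:500],None,fx=2.2,fy=2.2))
im=f['img'].astype(int); m=(im[...,2]-im[...,0]>80)
for x in ell(m,300,9000): print(x[0],x[1],x[2],ray(f,cv2.boxPoints(x[1]),14)[:,:2].round())
g=load('top0'); im=g['img'].astype(int); m=(im[...,2]-im[...,0]>60)&(im[...,1]<130)
for x in ell(m,100,900): print(x[1],x[2],np.round(ray(g,[x[1][0]],16)[0]),ray(g,cv2.boxPoints(x[1]),16)[:,:2].round().tolist())
go(615,-74,200,.126)
E
```

```text
((438.2411804199219, 177.42430114746094), (34.73551559448242, 102.24732971191406), 15.718948364257812) ((437.36077880859375, 177.74801635742188), (27.328845977783203, 96.83988189697266), 16.07357406616211) 2403 [[560. -38.]
 [659. -34.]
 [656. -64.]
 [554. -71.]]
((472.3448181152344, 176.97171020507812), (34.63671875, 102.06499481201172), 9.622392654418945) ((472.7861022949219, 177.39016723632812), (28.282636642456055, 93.43914794921875), 8.746162414550781) 2394 [[ 564.  -85.]
 [ 662.  -64.]
 [ 662.  -95.]
 [ 563. -120.]]
((510.3501281738281, 368.4889831542969), (29.245033264160156, 49.14703369140625), 90.58071899414062) ((498.5, 368.5), (29.0, 25.0), 90.0) 542 [[ 373. -218.]
 [ 374. -259.]
 [ 314. -293.]
 [ 314. -247.]]
((282.7584228515625, 175.78651428222656), (44.14741897583008, 10.568397521972656), 77.00537872314453) 441 [613. -91.  16.] [[659.0, -68.0], [664.0, -92.0], [567.0, -113.0], [562.0, -90.0]]
((265.7676696777344, 178.47940063476562), (43.410221099853516, 10.507420539855957), 85.60128784179688) 434 [607. -53.  16.] [[655.0, -38.0], [657.0, -61.0], [560.0, -68.0], [558.0, -45.0]]
((414.5, 264.0), (29.0, 50.0), 0.0) 734 [ 417. -379.   16.] [[362.0, -347.0], [472.0, -349.0], [471.0, -413.0], [362.0, -410.0]]
((368.0000305175781, 304.0000305175781), (29.698482513427734, 28.284271240234375), 45.0) 640 [ 330. -276.   16.] [[331.0, -231.0], [374.0, -276.0], [329.0, -321.0], [285.0, -276.0]]
go (615, -74, 200) delta [ 0.217  5.366 -1.003] twist -0.008 at [579.5 137.9 159.9] [-3.1414e+00  1.2000e-03  1.2520e-01] t 28.88
```

View pics/w13b.png

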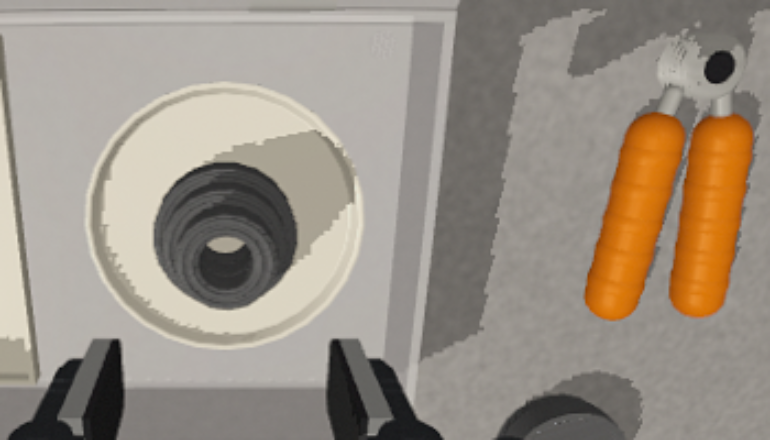

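The stack is tidy: three concentric discs, hole at crop (225,260). The trainer's handles are at crop (635,215) and (710,215), coil at (700,68). Top-view estimate of its origin is (628,-70), yaw 0.145. I'll look from above it, jaws fully open.

```bash
python3 - <<'E'
from h import *
go(615,-70,160,.145)
E
```

```text
go (615, -70, 160) delta [ 2.310e-01  5.267e+00 -3.000e-03] twist -0.189 at [579.5 137.9 159.9] [-3.1414e+00  1.2000e-03  1.2520e-01] t 28.88
```

>>> send_rows --deltas '[{"x":0,"y":0.7,"z":0,"twist":-0.1},{"x":0.1,"y":1.6,"z":0,"twist":-0.1},{"x":0.1,"y":2.5,"z":0,"twist":-0.2},{"x":0.2,"y":3.4,"z":0,"twist":-0.2},{"x":0.2,"y":4.3,"z":0,"twist":-0.2},{"x":0.2,"y":5.0,"z":0,"twist":-0.2},{"x":0.2,"y":5.25,"z":0,"twist":-0.2},{"x":0.2,"y":5.25,"z":0,"twist":-0.2}]' --fingers 85

```text
t: 29.55
eef_pos: [613.5, -73.9, 159.6]
tcp_rot: [3.14, 0.002, 0.14]
force: [-0.1, 0.3, -0.1]
width: 85.0
gripper_force: 0.0
```

>>> send_rows --deltas '[{"x":0,"y":0,"z":0,"twist":0},{"x":0,"y":0,"z":0,"twist":0},{"x":0,"y":0,"z":0,"twist":0},{"x":0,"y":0,"z":0,"twist":0},{"x":0,"y":0,"z":0,"twist":0}]'

```text
t: 29.97
eef_pos: [614.4, -68.0, 160.3]
tcp_rot: [-3.141, 0.0, 0.148]
force: [0.9, -0.6, -0.4]
width: 84.7
gripper_force: 0.0
```

```bash
python3 - <<'E'
from h import *
f=grab('wrist','w14'); print(f['obs']['eef_pos'],f['obs']['tcp_rot'])
im=f['img'].astype(int); m=(im[...,2]-im[...,0]>80)
for x in ell(m,1000,9000):
  h=ray(f,x[3].reshape(-1,2),13)[:,:2].astype(np.float32); q=cv2.minAreaRect(h); print(x[2],np.round(ray(f,[x[1][0]],13)[0],1),'rect',np.round(cv2.boxPoints(q)).tolist(),'x range',h[:,0].min(),h[:,0].max())
go(628,-70,60,.145)
E
```

```text
[614.37650738 -67.98753028 160.2610071 ] [-3.14097335e+00  3.02477795e-05  1.48230798e-01]
2105 [609.4 -52.7  13. ] rect [[554.0, -44.0], [556.0, -68.0], [658.0, -61.0], [657.0, -37.0]] x range 555.2776 657.32776
2119 [615.1 -90.8  13. ] rect [[560.0, -91.0], [565.0, -115.0], [665.0, -92.0], [659.0, -68.0]] x range 562.0103 662.74677
go (628, -70, 60) delta [0.331 0.089 2.508] twist 0.025 at [614.4 -68.4 160.3] [-3.1412 -0.      0.1477] t 30.02
```

View pics/w14.png

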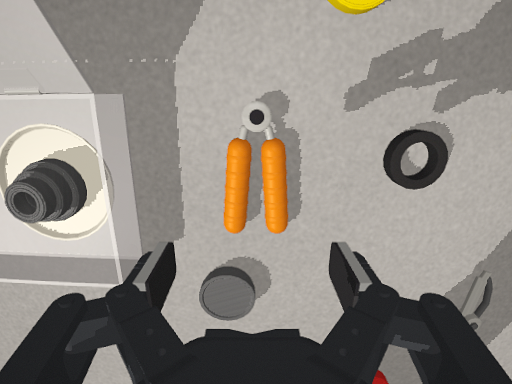

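Handles at (237,185) and (275,185), coil at (257,116), tin clear at (228,292). Origin (626.5,-69.5), yaw 0.148, handle width matches the spec.

>>> send_rows --deltas '[{"x":0.3,"y":0.05,"z":0.5,"twist":0},{"x":0.3,"y":0.07,"z":1.2,"twist":0},{"x":0.3,"y":0.07,"z":1.9,"twist":0},{"x":0.3,"y":0.07,"z":2.4,"twist":0},{"x":0.3,"y":0.07,"z":2.6,"twist":0},{"x":0.3,"y":0.07,"z":2.6,"twist":0},{"x":0.3,"y":0.07,"z":2.6,"twist":0},{"x":0.3,"y":0.07,"z":2.6,"twist":0}]'

```text
t: 30.68
eef_pos: [627.7, -71.0, 57.8]
tcp_rot: [3.141, -0.002, 0.146]
force: [0.5, -0.0, -0.0]
width: 85.2
gripper_force: 0.0
```

>>> send_rows --deltas '[{"x":0,"y":0,"z":0,"twist":0},{"x":0,"y":0,"z":0,"twist":0},{"x":0,"y":0,"z":0,"twist":0},{"x":0,"y":0,"z":0,"twist":0},{"x":0,"y":0,"z":0,"twist":0}]'

```text
t: 31.1
eef_pos: [626.8, -70.6, 56.7]
tcp_rot: [3.142, -0.001, 0.146]
force: [-0.4, 0.0, -0.7]
width: 84.9
gripper_force: 0.0
```

```bash
python3 - <<'E'
from h import *
f=grab('wrist','w15')
im=f['img'].astype(int); m=(im[...,2]-im[...,0]>80)
for x in ell(m,1000,19000):
  h=ray(f,x[3].reshape(-1,2),13)[:,:2].astype(np.float32); q=cv2.minAreaRect(h); print(x[2],np.round(q[0]),np.round(cv2.boxPoints(q)).tolist())
go(626.5,-69.5,22.5,.148)
E
```

```text
4530 [606. -53.] [[552.0, -44.0], [554.0, -69.0], [659.0, -62.0], [657.0, -37.0]]
4557 [611. -92.] [[557.0, -91.0], [563.0, -115.0], [665.0, -92.0], [660.0, -68.0]]
go (626.5, -69.5, 22.5) delta [-0.001 -0.03   0.851] twist -0.019 at [626.7 -70.7  56.5] [ 3.1416e+00 -3.0000e-04  1.4600e-01] t 31.15
```

>>> send_rows --deltas '[{"x":0,"y":-0.03,"z":0.3,"twist":0},{"x":0,"y":-0.03,"z":0.6,"twist":0},{"x":0,"y":-0.03,"z":0.8,"twist":0},{"x":0,"y":-0.03,"z":0.85,"twist":0},{"x":0,"y":-0.03,"z":0.85,"twist":0},{"x":0,"y":-0.03,"z":0.85,"twist":0},{"x":0,"y":-0.03,"z":0.85,"twist":0},{"x":0,"y":-0.03,"z":0.85,"twist":0}]'

```text
t: 31.82
eef_pos: [626.8, -69.7, 22.8]
tcp_rot: [3.141, -0.001, 0.146]
force: [0.2, 0.2, 1.1]
width: 85.2
gripper_force: 0.0
```

>>> send_rows --deltas '[{"x":0,"y":0,"z":0,"twist":0},{"x":0,"y":0,"z":0,"twist":0},{"x":0,"y":0,"z":0,"twist":0},{"x":0,"y":0,"z":0,"twist":0},{"x":0,"y":0,"z":0,"twist":0},{"x":0,"y":0,"z":0,"twist":0},{"x":0,"y":0,"z":0,"twist":0}]' --fingers 46

```text
t: 32.4
eef_pos: [626.8, -69.6, 23.5]
tcp_rot: [-3.142, -0.001, 0.146]
force: [-0.8, -0.1, 5.6]
width: 58.9
gripper_force: 62.6
```

>>> send_rows --deltas '[{"x":0,"y":0,"z":-0.2,"twist":0},{"x":0,"y":0,"z":-0.5,"twist":0},{"x":0,"y":0,"z":-1.0,"twist":0},{"x":0,"y":0,"z":-1.8,"twist":0},{"x":0,"y":0,"z":-2.6,"twist":0},{"x":0,"y":0,"z":-3.3,"twist":0},{"x":0,"y":0,"z":-3.5,"twist":0},{"x":0,"y":0,"z":-3.5,"twist":0}]'

```text
t: 33.07
eef_pos: [628.1, -69.8, 165.6]
tcp_rot: [3.14, -0.006, 0.146]
force: [0.7, -0.3, -1.7]
width: 58.5
gripper_force: 64.7
```

```bash
python3 - <<'E'
from h import *
f=grab('wrist','w16'); 
go(561,288,160,.125)
E
```

```text
go (561, 288, 160) delta [-0.324 -9.076  0.081] twist 0.203 at [626.7 -69.3 163.3] [ 3.1416e+00 -1.9000e-03  1.4620e-01] t 33.12
```

View pics/w16.png

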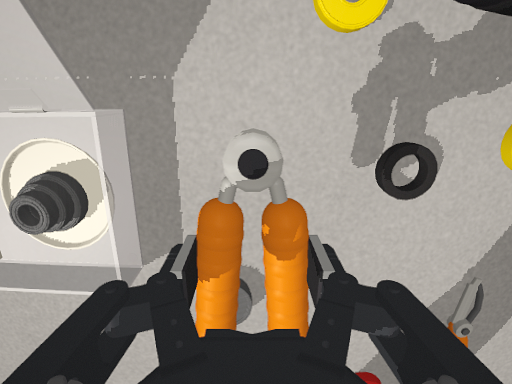

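Trainer held squarely: handles symmetric about column 253, coil at (253,160). Moving to the tray.

>>> send_rows --deltas '[{"x":0,"y":-0.5,"z":0,"twist":0},{"x":0,"y":-1.3,"z":0,"twist":0.1},{"x":-0.1,"y":-2.2,"z":0,"twist":0.1},{"x":-0.1,"y":-3.1,"z":0,"twist":0.1},{"x":-0.2,"y":-4.0,"z":0,"twist":0.2},{"x":-0.2,"y":-4.9,"z":0,"twist":0.2},{"x":-0.2,"y":-5.7,"z":0,"twist":0.2},{"x":-0.2,"y":-6.2,"z":0,"twist":0.2}]'

```text
t: 33.78
eef_pos: [579.6, 179.8, 159.6]
tcp_rot: [-3.14, 0.005, 0.13]
force: [-0.5, 0.8, -3.1]
width: 58.4
gripper_force: 64.6
```

>>> send_rows --deltas '[{"x":0,"y":-0.7,"z":0,"twist":0},{"x":0,"y":-1.5,"z":0,"twist":0},{"x":0,"y":-2.2,"z":0,"twist":0},{"x":0,"y":-2.6,"z":0,"twist":0},{"x":0,"y":-2.7,"z":0,"twist":0},{"x":0,"y":-2.7,"z":0,"twist":0},{"x":0,"y":-2.7,"z":0,"twist":0},{"x":0,"y":-2.7,"z":0,"twist":0}]'

```text
t: 34.45
eef_pos: [569.2, 279.2, 161.8]
tcp_rot: [3.14, 0.001, 0.122]
force: [0.5, 0.1, -1.6]
width: 58.3
gripper_force: 64.6
```

>>> send_rows --deltas '[{"x":0,"y":0,"z":0,"twist":0},{"x":0,"y":0,"z":0,"twist":0},{"x":0,"y":0,"z":0,"twist":0},{"x":0,"y":0,"z":0,"twist":0},{"x":0,"y":0,"z":0,"twist":0}]'

```text
t: 34.87
eef_pos: [569.1, 281.6, 162.4]
tcp_rot: [-3.141, -0.0, 0.125]
force: [0.6, 0.5, -2.1]
width: 58.4
gripper_force: 64.6
```

```bash
python3 - <<'E'
from h import *
f=grab('wrist','w17'); cv2.imwrite('pics/w17b.png',f['img']); print(f['obs']['eef_pos'])
go(561.5,288,70,.125)
E
```

```text
[569.05488369 281.64293143 162.42698393]
go (561.5, 288, 70) delta [-0.167 -0.178  2.31 ] twist -0.001 at [569.  281.8 162.4] [-3.1415e+00 -1.0000e-04  1.2490e-01] t 34.92
```

View pics/w17b.png

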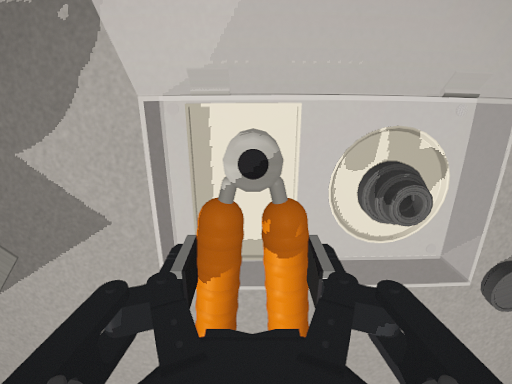

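The tray's far corners are at (188,104) and (300,104), with the trainer above it and everything aligned. Cross-checking the tray centre.

```bash
python3 - <<'E'
from h import *
f=load('w17'); q=ray(f,[(188,104),(300,104)],13)[:,:2]; print(q,np.linalg.norm(q[1]-q[0])); d=q[0]-q[1]; a=np.arctan2(-d[0],d[1]); print('yaw',a,'centre',q.mean(0)-85*np.array([np.cos(.125),np.sin(.125)]))
c=inhand(f,[(253,130),(253,163)],0); print('coil front/centre in tool at z 0',c)
print(inhand(f,[(253,130)],11.5))
E
```

```text
[[638.1672883  351.20452216]
 [651.12569401 246.7864736 ]] 105.21905313799455
yaw 0.12346993007924943 centre [560.30968944 288.39814555]
coil front/centre in tool at z 0 [[69.48761077  0.29100524  0.        ]
 [55.17362599  0.30329853  0.        ]]
[[68.20746947  0.32384835 11.5       ]]
```

>>> send_rows --deltas '[{"x":-0.17,"y":-0.15,"z":0.3,"twist":0},{"x":-0.17,"y":-0.15,"z":1.0,"twist":0},{"x":-0.17,"y":-0.15,"z":1.6,"twist":0},{"x":-0.17,"y":-0.15,"z":2.1,"twist":0},{"x":-0.17,"y":-0.15,"z":2.3,"twist":0},{"x":-0.17,"y":-0.15,"z":2.3,"twist":0},{"x":-0.17,"y":-0.15,"z":2.3,"twist":0},{"x":-0.17,"y":-0.15,"z":2.3,"twist":0}]'

```text
t: 35.58
eef_pos: [562.6, 287.1, 71.7]
tcp_rot: [-3.141, -0.002, 0.125]
force: [0.3, -0.2, -1.1]
width: 58.6
gripper_force: 64.5
```

>>> send_rows --deltas '[{"x":0,"y":0,"z":0,"twist":0},{"x":0,"y":0,"z":0,"twist":0},{"x":0,"y":0,"z":0,"twist":0},{"x":0,"y":0,"z":0,"twist":0},{"x":0,"y":0,"z":0,"twist":0}]'

```text
t: 36.0
eef_pos: [561.6, 287.1, 70.7]
tcp_rot: [-3.141, -0.0, 0.125]
force: [0.7, 0.3, -1.9]
width: 58.9
gripper_force: 64.5
```

```bash
python3 - <<'E'
from h import *
go(561.5,288,32.5,.125)
E
```

```text
go (561.5, 288, 32.5) delta [ 0.001 -0.022  0.954] twist 0.002 at [561.6 287.1  70.7] [-3.1414e+00 -4.0000e-04  1.2520e-01] t 36.0
```

>>> send_rows --deltas '[{"x":0,"y":-0.03,"z":0.3,"twist":0},{"x":0,"y":-0.03,"z":0.6,"twist":0},{"x":0,"y":-0.03,"z":0.85,"twist":0},{"x":0,"y":-0.03,"z":0.94,"twist":0},{"x":0,"y":-0.03,"z":0.94,"twist":0},{"x":0,"y":-0.03,"z":0.94,"twist":0},{"x":0,"y":-0.03,"z":0.94,"twist":0},{"x":0,"y":-0.03,"z":0.94,"twist":0}]'

```text
t: 36.67
eef_pos: [561.4, 288.1, 32.6]
tcp_rot: [3.141, -0.0, 0.125]
force: [0.9, 0.4, -1.1]
width: 58.6
gripper_force: 64.8
```

>>> send_rows --deltas '[{"x":0,"y":0,"z":0.03,"twist":0},{"x":0,"y":0,"z":0.03,"twist":0},{"x":0,"y":0,"z":0.03,"twist":0},{"x":0,"y":0,"z":0.03,"twist":0}]'

```text
t: 37.0
eef_pos: [561.3, 288.2, 31.6]
tcp_rot: [-3.142, -0.0, 0.125]
force: [-0.4, 0.1, -0.7]
width: 58.7
gripper_force: 64.8
```

>>> send_rows --deltas '[{"x":0,"y":0,"z":0.03,"twist":0},{"x":0,"y":0,"z":0.03,"twist":0},{"x":0,"y":0,"z":0.03,"twist":0},{"x":0,"y":0,"z":0.03,"twist":0}]'

```text
t: 37.33
eef_pos: [561.5, 288.2, 30.6]
tcp_rot: [-3.141, -0.0, 0.125]
force: [-0.6, -0.9, 0.4]
width: 58.5
gripper_force: 64.9
```

>>> send_rows --deltas '[{"x":0,"y":0,"z":0.01,"twist":0},{"x":0,"y":0,"z":0.01,"twist":0},{"x":0,"y":0,"z":0.01,"twist":0},{"x":0,"y":0,"z":0.01,"twist":0}]'

```text
t: 37.67
eef_pos: [561.5, 288.3, 30.5]
tcp_rot: [-3.141, -0.0, 0.125]
force: [-1.7, -0.4, 5.3]
width: 58.8
gripper_force: 65.2
```

Contact. Release to 70 mm, rise and look.

>>> send_rows --deltas '[{"x":0,"y":0,"z":0,"twist":0},{"x":0,"y":0,"z":0,"twist":0},{"x":0,"y":0,"z":0,"twist":0},{"x":0,"y":0,"z":0,"twist":0}]' --fingers 70

```text
t: 38.0
eef_pos: [561.3, 288.1, 29.7]
tcp_rot: [3.141, 0.0, 0.125]
force: [0.1, 0.6, 0.2]
width: 70.3
gripper_force: 0.0
```

>>> send_rows --deltas '[{"x":0,"y":0,"z":-0.2,"twist":0},{"x":0,"y":0,"z":-0.5,"twist":0},{"x":0,"y":0,"z":-1.0,"twist":0},{"x":0,"y":0,"z":-1.8,"twist":0},{"x":0,"y":0,"z":-2.6,"twist":0},{"x":0,"y":0,"z":-3.4,"twist":0},{"x":0,"y":0,"z":-3.8,"twist":0},{"x":0,"y":0,"z":-3.8,"twist":0}]'

```text
t: 38.67
eef_pos: [564.2, 288.7, 187.8]
tcp_rot: [-3.139, -0.009, 0.125]
force: [0.0, -0.2, -0.2]
width: 70.0
gripper_force: 0.0
```

>>> send_rows --deltas '[{"x":-0.6,"y":0.4,"z":0,"twist":0},{"x":-1.2,"y":0.8,"z":-0.3,"twist":0},{"x":-1.5,"y":1,"z":-0.5,"twist":0},{"x":-1.5,"y":1,"z":-0.5,"twist":0},{"x":-1.5,"y":1,"z":-0.5,"twist":0},{"x":-1.5,"y":1,"z":-0.5,"twist":0}]'

```text
t: 39.17
eef_pos: [507.4, 242.0, 201.9]
tcp_rot: [-3.141, -0.001, 0.126]
force: [0.4, -0.2, -0.4]
width: 69.9
gripper_force: 0.0
```

```bash
python3 - <<'E'
from h import *
f=grab('wrist','w18'); t=grab('top','t18')
cv2.imwrite('pics/end.png',np.vstack([f['img'][:300,:],cv2.resize(t['img'][100:300],(512,200))]))
E
```

```text
(no output)
```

View pics/end.png

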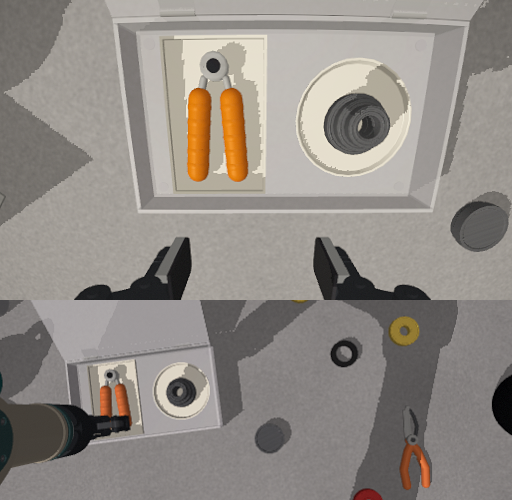

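The trainer lies flat and central in the tray (columns 187–248, tray 164–266). The stack is centred in the dish at (356,124), and the tape, tin and secateurs haven't moved.

```bash
python3 -c "
from h import *
print(r.hand_in())"
```

```text
the job is handed in; nothing more can be done
None
```

The job is handed in: the three plates are stacked in the dish, largest at the bottom, and the grip trainer lies flat and lengthwise in the tray. The tape, tin, secateurs and coloured look-alikes were never touched; it took about 39 s of the 128 s, and the judging result was not shown.

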